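Stack the jars in the cradle

TASK

Tip up the tub's loose lid by its tab, with the opposite edge still resting on the rim, then lift it off and lay it flat on the bench, tab up, out of the way. Then lay three of the jars (from the tub and from the bench) side by side as the bottom row of the cradle and turn the cam lever until its high point holds the sliding stop against the row; only then saddle all the remaining jars in the gaps as a pyramid, all lying lengthwise and centred on the base plate, and put the lid back on the tub, seated down on its rim, with the cam left shut. Do not knock over or shove the other things on the bench.

Things in the scene. Friction and masses are not known exactly. Their poses are not given: they have to be found in the camera images.
- jar1_c (a point): amber glass jar with a white cap of the same diameter: a plain cylinder 46 mm across and 64 mm long over its flat ends, about 110 g. This point is its centre; x runs along its length (either way round is fine). 4 to 6 of the six jars are present. Starts lying in the tub, its length along the tub's x, centre 27 mm above the bench
- jar2_c (a point): amber glass jar with a white cap of the same diameter: a plain cylinder 46 mm across and 64 mm long over its flat ends, about 110 g. This point is its centre; x runs along its length (either way round is fine). 4 to 6 of the six jars are present. Starts lying in the tub, its length along the tub's x, centre 27 mm above the bench
- jar3_c (a point): amber glass jar with a white cap of the same diameter: a plain cylinder 46 mm across and 64 mm long over its flat ends, about 110 g. This point is its centre; x runs along its length (either way round is fine). 4 to 6 of the six jars are present. Starts lying in the tub, its length along the tub's x, centre 27 mm above the bench
- jar4_c (a point): amber glass jar with a white cap of the same diameter: a plain cylinder 46 mm across and 64 mm long over its flat ends, about 110 g. This point is its centre; x runs along its length (either way round is fine). 4 to 6 of the six jars are present. Starts lying on the open bench
- jar5_c (a point): amber glass jar with a white cap of the same diameter: a plain cylinder 46 mm across and 64 mm long over its flat ends, about 110 g. This point is its centre; x runs along its length (either way round is fine). 4 to 6 of the six jars are present. Starts lying on the open bench
- jar6_c (a point): amber glass jar with a white cap of the same diameter: a plain cylinder 46 mm across and 64 mm long over its flat ends, about 110 g. This point is its centre; x runs along its length (either way round is fine). 4 to 6 of the six jars are present. Starts lying on the open bench
- tub: white tub, fixed to the bench, outside 136 mm (its x) by 162 mm (its y), 64 mm tall, walls and floor 4 mm. Origin: middle of its underside; z up. Up to three jars lie in it side by side, 50 mm apart along its y, with some 30 mm free at their ends
- lid: the tub's loose grey lid, 120 g: plate 148 mm (its x) by 174 mm (its y), 4 mm thick, resting on the rim, with a plug 120 x 146 mm, 5 mm deep, below it inside the rim (4 mm play all round). Origin: middle of the plate's underside (64 mm up when seated, 5 mm when flat on the bench); z up
- lid_tab (a point): point on the lid's upright grip tab, 26 mm above the lid's origin and 60 mm to its -x, near the edge that faces the robot. The tab is 10 mm thick (lid's x), 40 mm wide (lid's y) and rises from 4 to 36 mm above the lid's origin
- lid_back (a point): middle of the lid's back edge, opposite the tab, at the plate's underside (74 mm to +x of the lid's origin)
- rack: aluminium stacking cradle, fixed to the bench: base plate 70 mm (its x) by 236 mm (its y, -154 to +82), top 10 mm above the bench. Jars lie on it lengthwise along its x, between a fixed side stop at +y and a sliding one at -y (both 60 mm long, 12 mm thick, top 44 mm up); their ends stay free. Origin: underside of the base, under the middle of the row; z up
- stack (a point): the place of the pyramid, on the base plate (10 mm above the rack's origin, axes of the rack). Jar centres in the finished stack, (y, z) in mm in the rack's frame with x = 0: bottom row (46.3, 33.0), (0.0, 33.0), (-46.3, 33.0); second layer, over the gaps, (23.2, 72.8), (-23.2, 72.8); top (0.0, 112.5)
- cam (a joint): turn of the eccentric cam, rad, clockwise from above. Starts at 0 to 0.3. At 1.8 its high point touches the sliding stop and its lever points straight away from the row (rack's -y); at 0 the lever points 1.8 rad counter-clockwise of that (about the rack's +x). Past 1.8 (up to 2.6) the stop falls back. Friction holds it where it is left (2 N at the knob)
- stop (a joint): travel of the sliding stop towards the row, m; a spring (3 to 6 N) holds it against the cam. 12.3 mm at the cam's high point, when its inner face is at the rack's y = -69.5 mm (fixed stop: +69.5), which leaves three jars 1 mm of play; at the start it stands 9 to 12 mm farther out
- cam_axis (a point): point on the cam's upright axis, at the height of the knob's middle (57 mm above the bench). The cam disc is 48 mm across, 10 mm off-centre
- cam_knob (a point): middle of the round upright knob on the cam's lever: 18 mm across, from 40 to 74 mm above the bench, 76 mm from the cam's axis
- beaker: bystander, to be left alone: glass beaker, 68 mm across, 85 mm tall. Origin: middle of its underside
- dishes: bystander, to be left alone: two stacked petri dishes, 88 mm across, 30 mm tall. Origin: middle of its underside
- washbottle: bystander, to be left alone: white wash bottle, 66 mm across, 195 mm tall, spout to its -x. Origin: middle of its underside
- flask: bystander, to be left alone: conical glass flask, 88 mm across the foot, 140 mm tall. Origin: middle of its underside
- forceps: bystander, to be left alone: steel forceps lying flat, 125 mm long (along x), 9 mm wide, 5 mm high. Origin: middle of its underside
- marker: bystander, to be left alone: marker pen lying down, 128 mm long (along x), 15 mm thick. Origin: middle of its underside
- tipbox: bystander, to be left alone: closed box of pipette tips, 122 x 84 mm, 75 mm tall. Origin: middle of its underside
Not all that is in view belongs to the job. Leave any green or pink look-alike of the part that bears jar4_c alone.

How it is judged (in metres and radians):
On the way, in this order (a step that is already met when the one before it is completed fails the run):
1. the lid is tipped up by more than 0.22 rad while its back edge is still on the tub's rim (less than 12 mm above it) (angle between lid's own z axis and vertical above 0.22 rad and height (world z) of lid_back between 0.05 and 0.076 m and height (world z) of lid_tab above 0.105 m), for 0.1 s.
2. the lid lies flat on the bench, tab up (angle between lid's own z axis and vertical below 0.1 rad and height (world z) of lid below 0.015 m), for 0.3 s.
3. three jars form the bottom row with the cam at its high point and no jar above them yet (value of joint cam between 1.5 and 2.1 rad and value of joint stop above 0.010772 m and ((y of jar1_c in the frame of rack between 0.0383 and 0.0543 m and z of jar1_c in the frame of rack between 0.025 and 0.041 m) or (y of jar2_c in the frame of rack between 0.0383 and 0.0543 m and z of jar2_c in the frame of rack between 0.025 and 0.041 m) or (y of jar3_c in the frame of rack between 0.0383 and 0.0543 m and z of jar3_c in the frame of rack between 0.025 and 0.041 m) or (y of jar4_c in the frame of rack between 0.0383 and 0.0543 m and z of jar4_c in the frame of rack between 0.025 and 0.041 m) or (y of jar5_c in the frame of rack between 0.0383 and 0.0543 m and z of jar5_c in the frame of rack between 0.025 and 0.041 m) or (y of jar6_c in the frame of rack between 0.0383 and 0.0543 m and z of jar6_c in the frame of rack between 0.025 and 0.041 m)) and ((y of jar1_c in the frame of rack between -0.008 and 0.008 m and z of jar1_c in the frame of rack between 0.025 and 0.041 m) or (y of jar2_c in the frame of rack between -0.008 and 0.008 m and z of jar2_c in the frame of rack between 0.025 and 0.041 m) or (y of jar3_c in the frame of rack between -0.008 and 0.008 m and z of jar3_c in the frame of rack between 0.025 and 0.041 m) or (y of jar4_c in the frame of rack between -0.008 and 0.008 m and z of jar4_c in the frame of rack between 0.025 and 0.041 m) or (y of jar5_c in the frame of rack between -0.008 and 0.008 m and z of jar5_c in the frame of rack between 0.025 and 0.041 m) or (y of jar6_c in the frame of rack between -0.008 and 0.008 m and z of jar6_c in the frame of rack between 0.025 and 0.041 m)) and ((y of jar1_c in the frame of rack between -0.0543 and -0.0383 m and z of jar1_c in the frame of rack between 0.025 and 0.041 m) or (y of jar2_c in the frame of rack between -0.0543 and -0.0383 m and z of jar2_c in the frame of rack between 0.025 and 0.041 m) or (y of jar3_c in the frame of rack between -0.0543 and -0.0383 m and z of jar3_c in the frame of rack between 0.025 and 0.041 m) or (y of jar4_c in the frame of rack between -0.0543 and -0.0383 m and z of jar4_c in the frame of rack between 0.025 and 0.041 m) or (y of jar5_c in the frame of rack between -0.0543 and -0.0383 m and z of jar5_c in the frame of rack between 0.025 and 0.041 m) or (y of jar6_c in the frame of rack between -0.0543 and -0.0383 m and z of jar6_c in the frame of rack between 0.025 and 0.041 m)) and not ((y of jar1_c in the frame of rack between 0.01115 and 0.03515 m and z of jar1_c in the frame of rack between 0.06075 and 0.08475 m) or (y of jar1_c in the frame of rack between -0.03515 and -0.01115 m and z of jar1_c in the frame of rack between 0.06075 and 0.08475 m) or (y of jar1_c in the frame of rack between -0.012 and 0.012 m and z of jar1_c in the frame of rack between 0.1005 and 0.1245 m) or (y of jar2_c in the frame of rack between 0.01115 and 0.03515 m and z of jar2_c in the frame of rack between 0.06075 and 0.08475 m) or (y of jar2_c in the frame of rack between -0.03515 and -0.01115 m and z of jar2_c in the frame of rack between 0.06075 and 0.08475 m) or (y of jar2_c in the frame of rack between -0.012 and 0.012 m and z of jar2_c in the frame of rack between 0.1005 and 0.1245 m) or (y of jar3_c in the frame of rack between 0.01115 and 0.03515 m and z of jar3_c in the frame of rack between 0.06075 and 0.08475 m) or (y of jar3_c in the frame of rack between -0.03515 and -0.01115 m and z of jar3_c in the frame of rack between 0.06075 and 0.08475 m) or (y of jar3_c in the frame of rack between -0.012 and 0.012 m and z of jar3_c in the frame of rack between 0.1005 and 0.1245 m) or (y of jar4_c in the frame of rack between 0.01115 and 0.03515 m and z of jar4_c in the frame of rack between 0.06075 and 0.08475 m) or (y of jar4_c in the frame of rack between -0.03515 and -0.01115 m and z of jar4_c in the frame of rack between 0.06075 and 0.08475 m) or (y of jar4_c in the frame of rack between -0.012 and 0.012 m and z of jar4_c in the frame of rack between 0.1005 and 0.1245 m) or (y of jar5_c in the frame of rack between 0.01115 and 0.03515 m and z of jar5_c in the frame of rack between 0.06075 and 0.08475 m) or (y of jar5_c in the frame of rack between -0.03515 and -0.01115 m and z of jar5_c in the frame of rack between 0.06075 and 0.08475 m) or (y of jar5_c in the frame of rack between -0.012 and 0.012 m and z of jar5_c in the frame of rack between 0.1005 and 0.1245 m) or (y of jar6_c in the frame of rack between 0.01115 and 0.03515 m and z of jar6_c in the frame of rack between 0.06075 and 0.08475 m) or (y of jar6_c in the frame of rack between -0.03515 and -0.01115 m and z of jar6_c in the frame of rack between 0.06075 and 0.08475 m) or (y of jar6_c in the frame of rack between -0.012 and 0.012 m and z of jar6_c in the frame of rack between 0.1005 and 0.1245 m))), for 0.3 s.
At the end, for the whole second after the job is handed in: Each jar present rests in a place of the pyramid (8 mm across and up, 12 mm along; three below, the rest saddled above), within 0.2 rad of the cradle's x; the cam is within 0.3 rad of its high point and the sliding stop shut to 1.5 mm; the lid is seated on the tub (level, within 8 mm) (angle between lid's own z axis and vertical below 0.04 rad and angle between the x axis of lid and the x axis of tub, either way round below 0.15 rad and x of lid in the frame of tub between -0.008 and 0.008 m and y of lid in the frame of tub between -0.008 and 0.008 m and z of lid in the frame of tub between 0.06 and 0.067 m and value of joint cam between 1.5 and 2.1 rad and value of joint stop above 0.010772 m and ((y of jar1_c in the frame of rack between 0.0383 and 0.0543 m and z of jar1_c in the frame of rack between 0.025 and 0.041 m) or (y of jar1_c in the frame of rack between -0.008 and 0.008 m and z of jar1_c in the frame of rack between 0.025 and 0.041 m) or (y of jar1_c in the frame of rack between -0.0543 and -0.0383 m and z of jar1_c in the frame of rack between 0.025 and 0.041 m) or (y of jar1_c in the frame of rack between 0.01515 and 0.03115 m and z of jar1_c in the frame of rack between 0.06475 and 0.08075 m) or (y of jar1_c in the frame of rack between -0.03115 and -0.01515 m and z of jar1_c in the frame of rack between 0.06475 and 0.08075 m) or (y of jar1_c in the frame of rack between -0.008 and 0.008 m and z of jar1_c in the frame of rack between 0.1045 and 0.1205 m)) and x of jar1_c in the frame of rack between -0.012 and 0.012 m and angle between the x axis of each of jar1_c, jar2_c, jar3_c, jar4_c, jar5_c, jar6_c and the x axis of rack, either way round below 0.2 rad and linear speed of each of jar1, jar2, jar3, jar4, jar5, jar6 below 0.02 m/s and ((y of jar2_c in the frame of rack between 0.0383 and 0.0543 m and z of jar2_c in the frame of rack between 0.025 and 0.041 m) or (y of jar2_c in the frame of rack between -0.008 and 0.008 m and z of jar2_c in the frame of rack between 0.025 and 0.041 m) or (y of jar2_c in the frame of rack between -0.0543 and -0.0383 m and z of jar2_c in the frame of rack between 0.025 and 0.041 m) or (y of jar2_c in the frame of rack between 0.01515 and 0.03115 m and z of jar2_c in the frame of rack between 0.06475 and 0.08075 m) or (y of jar2_c in the frame of rack between -0.03115 and -0.01515 m and z of jar2_c in the frame of rack between 0.06475 and 0.08075 m) or (y of jar2_c in the frame of rack between -0.008 and 0.008 m and z of jar2_c in the frame of rack between 0.1045 and 0.1205 m)) and x of jar2_c in the frame of rack between -0.012 and 0.012 m and ((y of jar3_c in the frame of rack between 0.0383 and 0.0543 m and z of jar3_c in the frame of rack between 0.025 and 0.041 m) or (y of jar3_c in the frame of rack between -0.008 and 0.008 m and z of jar3_c in the frame of rack between 0.025 and 0.041 m) or (y of jar3_c in the frame of rack between -0.0543 and -0.0383 m and z of jar3_c in the frame of rack between 0.025 and 0.041 m) or (y of jar3_c in the frame of rack between 0.01515 and 0.03115 m and z of jar3_c in the frame of rack between 0.06475 and 0.08075 m) or (y of jar3_c in the frame of rack between -0.03115 and -0.01515 m and z of jar3_c in the frame of rack between 0.06475 and 0.08075 m) or (y of jar3_c in the frame of rack between -0.008 and 0.008 m and z of jar3_c in the frame of rack between 0.1045 and 0.1205 m)) and x of jar3_c in the frame of rack between -0.012 and 0.012 m and ((y of jar4_c in the frame of rack between 0.0383 and 0.0543 m and z of jar4_c in the frame of rack between 0.025 and 0.041 m) or (y of jar4_c in the frame of rack between -0.008 and 0.008 m and z of jar4_c in the frame of rack between 0.025 and 0.041 m) or (y of jar4_c in the frame of rack between -0.0543 and -0.0383 m and z of jar4_c in the frame of rack between 0.025 and 0.041 m) or (y of jar4_c in the frame of rack between 0.01515 and 0.03115 m and z of jar4_c in the frame of rack between 0.06475 and 0.08075 m) or (y of jar4_c in the frame of rack between -0.03115 and -0.01515 m and z of jar4_c in the frame of rack between 0.06475 and 0.08075 m) or (y of jar4_c in the frame of rack between -0.008 and 0.008 m and z of jar4_c in the frame of rack between 0.1045 and 0.1205 m)) and x of jar4_c in the frame of rack between -0.012 and 0.012 m and ((y of jar5_c in the frame of rack between 0.0383 and 0.0543 m and z of jar5_c in the frame of rack between 0.025 and 0.041 m) or (y of jar5_c in the frame of rack between -0.008 and 0.008 m and z of jar5_c in the frame of rack between 0.025 and 0.041 m) or (y of jar5_c in the frame of rack between -0.0543 and -0.0383 m and z of jar5_c in the frame of rack between 0.025 and 0.041 m) or (y of jar5_c in the frame of rack between 0.01515 and 0.03115 m and z of jar5_c in the frame of rack between 0.06475 and 0.08075 m) or (y of jar5_c in the frame of rack between -0.03115 and -0.01515 m and z of jar5_c in the frame of rack between 0.06475 and 0.08075 m) or (y of jar5_c in the frame of rack between -0.008 and 0.008 m and z of jar5_c in the frame of rack between 0.1045 and 0.1205 m)) and x of jar5_c in the frame of rack between -0.012 and 0.012 m and ((y of jar6_c in the frame of rack between 0.0383 and 0.0543 m and z of jar6_c in the frame of rack between 0.025 and 0.041 m) or (y of jar6_c in the frame of rack between -0.008 and 0.008 m and z of jar6_c in the frame of rack between 0.025 and 0.041 m) or (y of jar6_c in the frame of rack between -0.0543 and -0.0383 m and z of jar6_c in the frame of rack between 0.025 and 0.041 m) or (y of jar6_c in the frame of rack between 0.01515 and 0.03115 m and z of jar6_c in the frame of rack between 0.06475 and 0.08075 m) or (y of jar6_c in the frame of rack between -0.03115 and -0.01515 m and z of jar6_c in the frame of rack between 0.06475 and 0.08075 m) or (y of jar6_c in the frame of rack between -0.008 and 0.008 m and z of jar6_c in the frame of rack between 0.1045 and 0.1205 m)) and x of jar6_c in the frame of rack between -0.012 and 0.012 m); the robot touches nothing.
It fails at once if the beaker, dishes, wash bottle, flask or tip box is knocked over or shoved more than 7 cm (distance of any of beaker, dishes, washbottle, flask, tipbox from where it was at the start of the episode above 0.07 m or angle between any of beaker, dishes, washbottle, flask, tipbox's own z axis and vertical above 0.7 rad).
It fails at once if the forceps or the marker is shoved more than 10 cm (distance of any of forceps, marker from where it was at the start of the episode above 0.1 m).
Of jar1, jar2, jar3, jar4, jar5, jar6 only 4 to 6 are there at a start; the rules pass over those that are not, and their reading is None.
At some moment in a run one of lid may be knocked a few centimetres aside while the robot is not near it.
Once in a run the grip may slacken for a moment while it holds something.
It also fails if it takes over 210 s, if anything falls off the work surface, if the arm or the gripper's body presses on something with over 40 N, if the wrist force passes 120 N, or if a joint passes its speed limit or range.

ROBOT

A 7-joint arm with a two-finger parallel gripper is mounted at the origin on the work surface. World frame = base frame: x ahead of the robot, y to its left, z up, the work surface at z = 0. Lengths are in mm, angles in rad, forces in N, time in s.
With the tool pointing down it reaches from about 400 to 925 mm from the base axis. Payload 5.6 kg.
Tool frame: the origin (TCP) lies midway between the tips of the shut fingers; the grasp point (between the pads) lies ctrl.grip_point_offset behind it (ctrl.grip_point_offset is the distance from the TCP to the grasp point, in mm); z points along the fingers, y is the line along which they close (so a half turn about z gives the same grasp; the last joint's range is limited). The gripper opens to 85 mm and grips with 20 to 120 N. Pads are 22 mm wide; open, the fingers measure 114 mm over their backs; the gripper's body (76 mm by 85 mm) begins 54 mm behind the grasp point. The pads swing forward as they close: fully open they stand 13 mm farther back than shut.
Start: joints at [-1.342, 0.468, -0.012, 1.603, 0.006, 1.071, -0.056], TCP at [174.544, 626.133, 231.29] pointing down, gripper open.
Joint ranges: [-2.53, 2.53], [-0.31, 2.02], [-1.57, 1.55], [0.28, 2.44], [-1.29, 4.43], [0.15, 1.84], [-2.92, 2.92]. Speed limits (rad/s): [2.57, 2.57, 3.14, 3.14, 3.14, 3.14, 3.14].

INTERFACE

Orientations are given as a unit quaternion [x, y, z, w].
In Python, from workcell import ctrl gives the robot as it stands. The module is installed in compiled form; this text tells all that it offers.
- The arm moves only by the tool arm_command, never from a script. Its argument "steps" is a list of rows, each a list of 7 numbers: the shift along the tool's x, y, z in mm, then the turn, a rotation vector about the tool's x, y, z in degrees, then the opening, from 0 (shut) to 1 (fully open). A call has exactly 5 rows; each row shifts and turns the commanded pose from where the row before left it, along the tool's axes as they then stand; what a row does not reach is not made up. A row lasts 1/12 s, in which the tool goes at most 41.7 mm and 7.16 degrees, less where a joint would pass 70% of its speed; a pose out of reach is approached as far as the arm can. A call with a gripper value outside its range is refused whole. The fingers move at their own pace and stop on an object; "squeeze" is the grip in N (left out, the last holds). Time passes only in rows, so rows that do not move let the fingers close, or fill a call up. It gives the time, the measured TCP pose, the force, the opening and the grip force at its end, in the units of the state.
- ctrl.get_obs(): the state, without advancing time (a new reading comes with each control period).
- ctrl.capture(name): name is "side" or "top" or "wrist"; returns a dict with "frame" (420x560x3 uint8, red, green, blue), "fx", "fy", "cx", "cy" (pixels), "R" (3x3) and "t" (3): a world point X has camera coordinates R X + t. Camera axes: x right, y down, z forward; pixel columns grow to the right and rows downward; lengths in mm; the calibration is good to about 2 mm. A picture is of the moment at which its call begins. There is no depth.
- ctrl.job_done(): hands the job in; it is judged then, once.
Trained networks look in a picture, given as the dict that the camera call returned (one of the last four; its "shot" number tells which), for a name from the list of things; names that differ only in an ending like _2 or _b are one class to them, and where a whole thing is asked for, a point or a joint stands for the part that bears it (a point fixed in the world has none). Each returns a list of dicts, best first, with "conf" (0 to 1); they miss things now and then, are a little off and sometimes report something else, mostly with a low value. They report only what shows in the picture. A call takes as long as a camera call. They do not tell look-alikes from the thing itself.
- ctrl.boxes_of(query, picture): "extent" ([left, top, right, bottom] in pixels, round what is visible of it).
- ctrl.mark_of(query, picture): "location" ([column, row] in pixels: a listed point, or the origin of a listed thing).
The state is a dict: "clock": time; "joint_pos": joint angles; "joint_vel": joint speeds; "tau": joint torques, N m; "position": TCP position; "tcp_rot": TCP orientation; "force": force on the tool from outside, world axes, zero at the start; "torque": the same for the moment, N m; "opening": finger opening in mm; "gripper_force": force on a finger pad.
Only numpy, scipy, OpenCV 4.12 (cv2) and the standard library are available. Lean on these libraries where they do the work, as an engineer would, in place of code of your own. Each camera call takes 0.05 s, during which the arm holds its last target. There are 200 camera calls.

## Working session

There is one attempt and no reset: what is moved stays moved. The work goes in short steps, Python scripts to look and compute and a tool call to move; the robot and the scene stay as the last step left them, time stands still between calls to the robot, and variables do not carry over. Pictures are saved under pics/ and viewed, at most 14 in all, crops included, and the job is handed in when it is done.

Besides the shell and the picture viewer there is one more tool, called after "Request:" as name(argument=value, ...) on one line, values as JSON. arm_command: Moves the arm, as the interface text tells. Its arguments: {"type":"object","properties":{"steps":{"type":"array","items":{"type":"array","items":{"type":"number"}}},"squeeze":{"type":"number"}},"required":["steps"]}

```bash
mkdir -p pics; cat > h.py <<'E'
import numpy as np, cv2
from workcell import ctrl
from scipy.spatial.transform import Rotation as Ro
def ray(p,uv):
    d=np.array([(uv[0]-p['cx'])/p['fx'],(uv[1]-p['cy'])/p['fy'],1.]);R=np.array(p['R']);t=np.array(p['t'])
    return -R.T@t, R.T@d
def at(p,uv,z):
    o,d=ray(p,uv); return o+d*(z-o[2])/d[2]
def px(p,X):
    c=np.array(p['R'])@np.array(X,float)+np.array(p['t']); return np.array([c[0]/c[2]*p['fx']+p['cx'],c[1]/c[2]*p['fy']+p['cy']])
def tri(obs):
    A=np.zeros((3,3));b=np.zeros(3)
    for p,uv in obs:
        o,d=ray(p,uv);d=d/np.linalg.norm(d);M=np.eye(3)-np.outer(d,d);A+=M;b+=M@o
    return np.linalg.solve(A,b)
def save(p,n,s=1,crop=None):
    f=cv2.cvtColor(p['frame'],cv2.COLOR_RGB2BGR)
    if crop: f=f[crop[1]:crop[3],crop[0]:crop[2]]
    cv2.imwrite('pics/'+n,cv2.resize(f,None,fx=s,fy=s,interpolation=cv2.INTER_CUBIC))
E
python3 - <<'E'
from h import *
np.set_printoptions(precision=1,suppress=True)
print(ctrl.get_obs(), ctrl.grip_point_offset)
P={n:ctrl.capture(n) for n in('top','side','wrist')}
for n,p in P.items(): save(p,n+'0.png'); print(n,p['fx'],-np.array(p['R']).T@np.array(p['t']),np.array(p['R'])[2])
im=np.vstack([P['top']['frame'],P['side']['frame']])
Z=dict(jar4_c=23,tub=0,lid=64,lid_tab=90,rack=0,stack=10,cam_axis=57,cam_knob=57,beaker=0,dishes=0,washbottle=0,flask=0,forceps=0,marker=0,tipbox=0)
for q,z in Z.items():
    for n in('top','side'):
        print(q,n,[(round(m['conf'],2),np.round(m['location']).tolist(),np.round(at(P[n],m['location'],z)[:2]).tolist()) for m in ctrl.mark_of(q,P[n])[:8]])
E
```

```text
{'clock': 0.0, 'joint_pos': array([-1.3,  0.5, -0. ,  1.6,  0. ,  1.1, -0.1]), 'joint_vel': array([ 0., -0.,  0.,  0.,  0., -0., -0.]), 'tau': array([  0. , -53.2,   0. , -25.1,   0. ,   0. ,   0. ]), 'position': array([174.4, 625.6, 230.3]), 'tcp_rot': array([ 0.1,  1. , -0. , -0. ]), 'force': array([ 1.3,  0.9, -0.2]), 'torque': array([-0., -0.,  0.]), 'gripper_force': 0.0, 'opening': 85.02330187302874} 18.700000000000003
top 487.77380508407566 [ 343.   -10.5 1581.5] [ 0.1 -0.  -1. ]
side 485.26915048391993 [  35.8 -646.8  970.7] [ 0.4  0.5 -0.8]
wrist 358.0273089840425 [107.4 644.4 373.5] [ 0.3 -0.1 -1. ]
jar4_c top [(0.76, [237.0, 239.0], [463.0, 136.0]), (0.73, [313.0, 282.0], [327.0, -105.0]), (0.65, [352.0, 300.0], [271.0, -226.0]), (0.53, [267.0, 263.0], [387.0, 40.0])]
jar4_c side [(0.96, [232.0, 276.0], [326.0, -96.0]), (0.92, [252.0, 328.0], [278.0, -227.0]), (0.88, [261.0, 240.0], [439.0, -60.0]), (0.74, [219.0, 225.0], [390.0, 46.0]), (0.72, [219.0, 194.0], [451.0, 131.0]), (0.34, [292.0, 284.0], [414.0, -204.0]), (0.23, [401.0, 256.0], [656.0, -317.0])]
tub top []
tub s
[... 993 characters left out ...]
, [176.0, 171.0], [690.0, 343.0])]
dishes side [(0.3, [261.0, 243.0], [445.0, -52.0])]
washbottle top [(0.63, [423.0, 200.0], [592.0, -472.0])]
washbottle side []
flask top [(0.59, [150.0, 183.0], [650.0, 425.0])]
flask side [(0.7, [217.0, 119.0], [646.0, 415.0]), (0.23, [159.0, 140.0], [455.0, 451.0])]
forceps top [(0.54, [328.0, 150.0], [760.0, -161.0])]
forceps side [(0.43, [382.0, 205.0], [760.0, -168.0])]
marker top [(0.71, [279.0, 150.0], [761.0, 1.0])]
marker side [(0.69, [339.0, 172.0], [761.0, -7.0]), (0.29, [261.0, 239.0], [451.0, -43.0])]
tipbox top [(0.81, [239.0, 145.0], [780.0, 133.0]), (0.66, [149.0, 183.0], [651.0, 429.0])]
tipbox side [(0.87, [305.0, 145.0], [769.0, 140.0])]
```

View pics/top0.png

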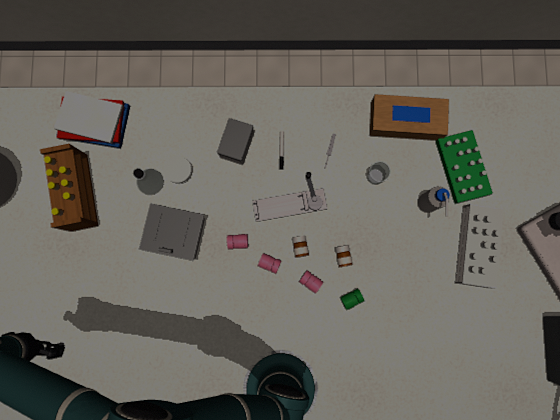

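View pics/side0.png

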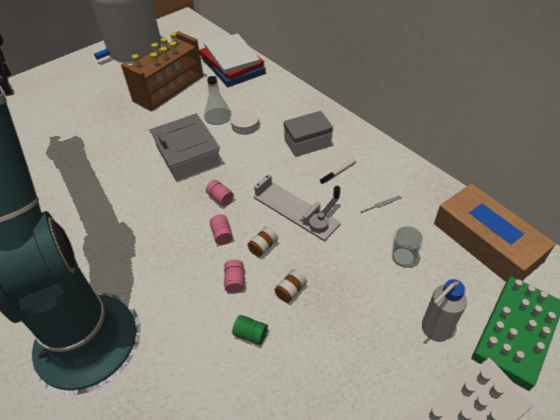

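The top view shows amber jars at (301,246) and (344,256). Pink look-alikes are at (237,241), (269,262) and (311,281), and a green one at (352,299). The lid and tub are at (174,231) with the tab at (164,249). The rack is at (285,204) and the cam knob at (308,175). Only the two amber jars fit the description, so I'll check them in one crop.

```bash
python3 - <<'E'
from h import *
np.set_printoptions(precision=1,suppress=True)
p=ctrl.capture('top'); save(p,'top1.png',3,(130,165,380,315)); s=ctrl.capture('side')
f=p['frame'].astype(int)
# candidate amber: pixel orange-brown
hsv=cv2.cvtColor(p['frame'],cv2.COLOR_RGB2HSV); m=cv2.inRange(hsv,(5,120,50),(18,255,220))[225:310,200:380]
n,l,st,c=cv2.connectedComponentsWithStats(m); print([(st[i][4],c[i]+[200,225]) for i in range(1,n) if st[i][4]>8])
for q in('lid','lid_tab','lid_back','tub'): print(q,[(round(b['conf'],2),np.round(b['extent'])) for b in ctrl.boxes_of(q,p)[:2]],[(round(b['conf'],2),np.round(b['location'])) for b in ctrl.mark_of(q,p)[:3]])
for q in('lid_back','cam_knob'): print(q,[(round(b['conf'],2),np.round(b['location'])) for b in ctrl.mark_of(q,s)[:3]])
E
```

```text
[(np.int32(50), array([299.9, 244.4])), (np.int32(52), array([343.5, 254.2])), (np.int32(23), array([301.7, 254.6])), (np.int32(20), array([345.5, 264.4]))]
lid [(0.75, array([138., 205., 204., 262.])), (0.52, array([200., 219., 205., 232.]))] [(0.59, array([171., 231.]))]
lid_tab [(0.97, array([140., 206., 204., 258.])), (0.39, array([415., 186., 449., 219.]))] [(0.69, array([164., 252.])), (0.59, array([344., 256.]))]
lid_back [(0.62, array([138., 202., 200., 259.])), (0.54, array([334., 248., 353., 267.]))] [(0.63, array([178., 207.]))]
tub [(0.41, array([194., 243., 200., 255.])), (0.19, array([336., 247., 354., 270.]))] []
lid_back [(0.68, array([210., 130.]))]
cam_knob []
```

View pics/top1.png

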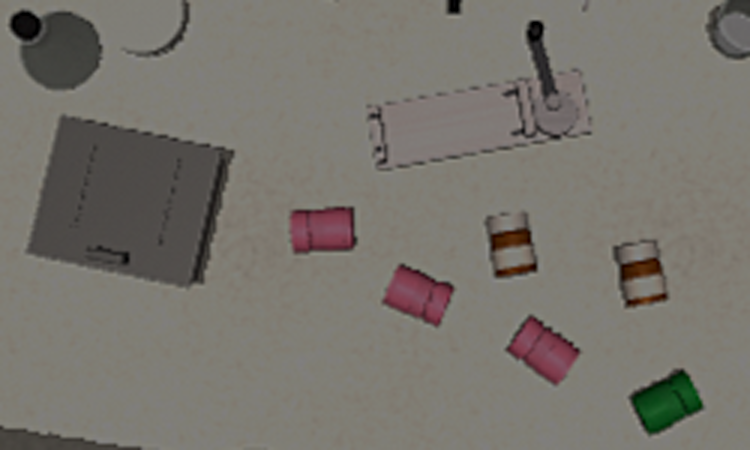

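```bash
cat >> h.py <<'E'
def Rpsi(psi,tilt=None):
    c,s=np.cos(np.radians(psi)),np.sin(np.radians(psi))
    return np.array([[-s,c,0],[c,s,0],[0,0,-1.]])
def cur():
    o=ctrl.get_obs(); R=Ro.from_quat(o['tcp_rot']).as_matrix(); return np.array(o['position']),R,o
def psi_now(R): return np.degrees(np.arctan2(R[1,1],R[0,1]))
def plan(segs,start=None,nmax=None):
    """segs: list of (pos,R or psi,opening,minrows). prints rounded rows, 5 per call"""
    p,R=(start if start else cur()[:2]); p=p.copy();R=R.copy();rows=[]
    for tp,tR,op,mn in segs:
        if np.isscalar(tR):
            a=tR; d=(a-psi_now(R)+90)%180-90; tR=Rpsi(psi_now(R)+d)
        w=Ro.from_matrix(R.T@tR).as_rotvec(degrees=True); d=np.linalg.norm(np.array(tp)-p)
        n=max(mn,int(np.ceil(d/40)),int(np.ceil(np.linalg.norm(w)/7)),1); p0=p.copy();R0=R.copy()
        for i in range(1,n+1):
            q=p0+(np.array(tp)-p0)*i/n; Q=R0@Ro.from_rotvec(w*i/n,degrees=True).as_matrix()
            sh=np.round(R.T@(q-p),1); rv=np.round(Ro.from_matrix(R.T@Q).as_rotvec(degrees=True),1)
            rows.append([*sh.tolist(),*rv.tolist(),op]); p=p+R@sh; R=R@Ro.from_rotvec(rv,degrees=True).as_matrix()
    while len(rows)%5: rows.append([0,0,0,0,0,0,rows[-1][-1]])
    for i in range(0,len(rows),5): print(str([[int(v) if v==int(v) else v for v in r] for r in rows[i:i+5]]).replace(' ',''))
    return p,R
def loc(q,p,conf=.3): return [(m['conf'],np.array(m['location'])) for m in ctrl.mark_of(q,p) if m['conf']>conf]
E
python3 - <<'E'
from h import *
np.set_printoptions(precision=1,suppress=True)
p=ctrl.capture('top')
c=lambda u,v:(130+(u-.5)/3,165+(v-.5)/3)
L=[at(p,c(*k),68)[:2] for k in((63,116),(221,150),(190,285),(27,252))]; print('lid',np.array(L),np.mean(L,0))
K=[at(p,c(*k),10)[:2] for k in((367,107),(580,70),(592,133),(380,170))]; print('rack',np.array(K))
for n,k in dict(jA=((492,215),(526,212),(536,273),(500,277)),jB=((615,244),(652,240),(666,300),(630,304))).items(): print(n,np.array([at(p,c(*q),30)[:2] for q in k]))
print('testrack',at(p,(98,228),0),at(p,(62,232),0),at(p,(75,145),0))
P,R,o=cur(); print(P,psi_now(R),R)
plan([([400,380,300],-13,1,1)])
E
```

```text
lid [[572.  403.1]
 [535.7 237.2]
 [395.6 266.5]
 [430.  435.6]] [483.3 335.6]
rack [[ 589.8   88.9]
 [ 630.  -143.1]
 [ 560.6 -155.2]
 [ 520.9   74.4]]
jA [[470.2 -45.9]
 [473.3 -82. ]
 [408.6 -92. ]
 [404.5 -53.9]]
jB [[ 439.  -176. ]
 [ 443.2 -215.3]
 [ 379.9 -228.8]
 [ 375.8 -190.8]]
testrack [502. 591.   0.] [489.3 707.5   0. ] [780.  680.7  -0. ]
[174.6 626.1 231.3] 74.4210177283205 [[-1.   0.3  0. ]
 [ 0.3  1.   0. ]
 [-0.   0.  -1. ]]
[[-21.8,-13.6,-5.3,0,0,6.7,1],[-23.2,-10.9,-5.3,0,0,6.7,1],[-24.4,-8.2,-5.3,0,0,6.8,1],[-25.1,-5.2,-5.2,0,0,6.7,1],[-25.6,-2.3,-5.3,0,0,6.7,1]]
[[-25.6,0.8,-5.3,0,0,6.7,1],[-25.4,3.7,-5.3,0,0,6.8,1],[-24.8,6.7,-5.3,0,0,6.7,1],[-23.8,9.6,-5.3,0,0,6.7,1],[-22.6,12.3,-5.2,0,0,6.7,1]]
[[-20.9,14.8,-5.3,0,0,6.8,1],[-19.1,17.2,-5.3,0,0,6.7,1],[-16.9,19.3,-5.3,0,0,6.7,1],[0,0,0,0,0,0,1],[0,0,0,0,0,0,1]]
```

Request:
arm_command(steps=[[-21.8,-13.6,-5.3,0,0,6.7,1],[-23.2,-10.9,-5.3,0,0,6.7,1],[-24.4,-8.2,-5.3,0,0,6.8,1],[-25.1,-5.2,-5.2,0,0,6.7,1],[-25.6,-2.3,-5.3,0,0,6.7,1]])

```text
clock: 2.72
position: [262.0, 530.5, 258.0]
tcp_rot: [0.419, 0.908, 0.0, -0.0]
force: [0.8, -0.8, -0.5]
opening: 85.8
gripper_force: 0.0
```

Request:
arm_command(steps=[[-25.6,0.8,-5.3,0,0,6.7,1],[-25.4,3.7,-5.3,0,0,6.8,1],[-24.8,6.7,-5.3,0,0,6.7,1],[-23.8,9.6,-5.3,0,0,6.7,1],[-22.6,12.3,-5.2,0,0,6.7,1]])

```text
clock: 3.13
position: [348.7, 435.8, 284.6]
tcp_rot: [0.663, 0.748, 0.0, -0.0]
force: [-0.6, -0.1, 0.0]
opening: 85.2
gripper_force: 0.0
```

Request:
arm_command(steps=[[-20.9,14.8,-5.3,0,0,6.8,0.5],[-19.1,17.2,-5.3,0,0,6.7,0.5],[-16.9,19.3,-5.3,0,0,6.7,0.5],[0,0,0,0,0,0,0.5],[0,0,0,0,0,0,0.5]])

```text
clock: 3.55
position: [401.2, 379.0, 300.6]
tcp_rot: [0.783, 0.622, 0.001, -0.0]
force: [-0.8, -0.2, 0.3]
opening: 42.8
gripper_force: 0.0
```

```bash
python3 - <<'E'
from h import *
np.set_printoptions(precision=1,suppress=True)
p=ctrl.capture('wrist'); save(p,'w1.png',1.4)
P,R,o=cur(); print(P,psi_now(R),-np.array(p['R']).T@np.array(p['t']))
for q,z in(('lid',64),('lid_tab',90),('lid_back',64)): print(q,[(c,u,at(p,u,z)) for c,u in loc(q,p,.2)])
E
```

```text
[399.9 380.2 300.2] -12.947391402127685 [417.2 446.7 443.8]
lid []
lid_tab [(0.57, array([311. , 194.9]), array([430.1, 349.2,  90. ]))]
lid_back [(0.93, array([428.8, 189.8]), array([557.5, 318.3,  64. ]))]
```

View pics/w1.png

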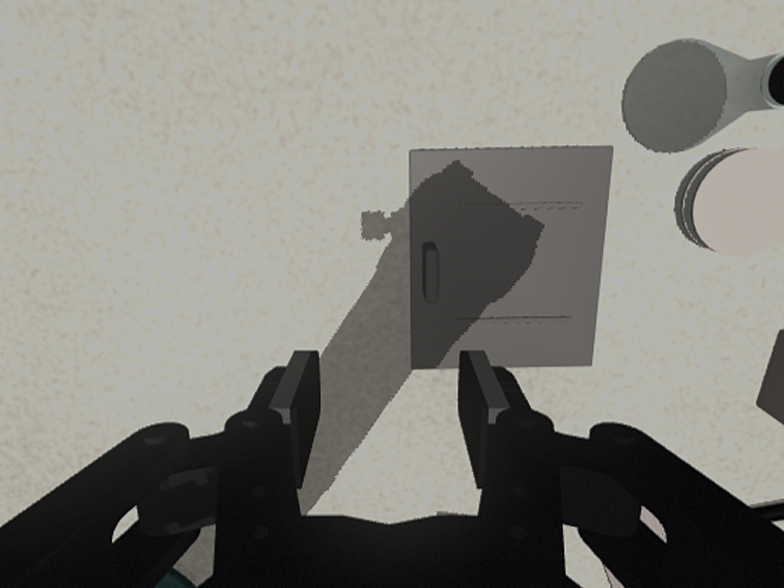

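The wrist view shows the lid corners at (410,150), (613,146), (592,365) and (411,369), with the tab at (431,271). These are in the 1.4x picture.

```bash
python3 - <<'E'
from h import *
np.set_printoptions(precision=1,suppress=True)
p=ctrl.capture('wrist')
L=np.array([at(p,np.array(k)/1.4,68)[:2] for k in((410,150),(613,146),(592,365),(411,369))]); print(L,L.mean(0))
for a,b in((0,1),(3,2),(3,0),(2,1)): d=L[b]-L[a]; print(np.linalg.norm(d),np.degrees(np.arctan2(d[1],d[0])))
print('tabtop',at(p,np.array((431,271))/1.4,98))
u=np.radians(-12.5); c=L.mean(0); print('tab from lid',c-60*np.array([np.cos(u),np.sin(u)]))
t=np.array([425.5,350.5])
E
```

```text
[[428.6 439.3]
 [571.8 409.5]
 [537.6 240.8]
 [392.9 270.1]] [482.7 339.9]
146.27494759866124 -11.749433525571309
147.63595426172103 -11.468010508875189
172.89455988089622 78.1089717491933
172.17140504363272 78.56070641085832
tabtop [424.5 355.7  98. ]
tab from lid [424.2 352.9]
```

```bash
python3 - <<'E'
from h import *
a=plan([([424,353,120],-11.7,.5,1),([424,353,74],-11.7,.5,3)]); print()
b=([424.,353.,74.],Rpsi(-11.7)); 
u=np.radians(-11.7); ux=np.array([np.cos(u),np.sin(u),0]); uy=np.array([-np.sin(u),np.cos(u),0])
c=np.array([482.7,340.4,64]); H=c+74*ux
segs=[([424,353,76],b[1],0,1)]
for th in (6,12,17):
    Q=Ro.from_rotvec(uy*th,degrees=True).as_matrix(); segs.append((H+[0,0,2]+Q@(np.array([424,353,74])-H),Q@b[1],0,1))
plan(segs,b)
E
```

```text
[[-4.3,6.1,35.9,0,0,-0.2,0.5],[-4.4,6.2,36,0,0,-0.2,0.5],[-4.4,6.1,35.9,0,0,-0.3,0.5],[-4.4,6.1,35.9,0,0,-0.2,0.5],[-4.4,6.1,35.9,0,0,-0.2,0.5]]
[[0,0,15.3,0,0,0,0.5],[0,0,15.4,0,0,0,0.5],[0,0,15.3,0,0,0,0.5],[0,0,0,0,0,0,0.5],[0,0,0,0,0,0,0.5]]

[[0,0,-2,0,0,0,0],[0,1.8,-14,6,0,0,0],[0,1.8,-13.9,6,0,0,0],[0,1.3,-11.6,5,0,0,0],[0,0,0,0,0,0,0]]
```

Request:
arm_command(steps=[[-4.3,6.1,35.9,0,0,-0.2,0.5],[-4.4,6.2,36,0,0,-0.2,0.5],[-4.4,6.1,35.9,0,0,-0.3,0.5],[-4.4,6.1,35.9,0,0,-0.2,0.5],[-4.4,6.1,35.9,0,0,-0.2,0.5]])

```text
clock: 4.22
position: [424.5, 352.6, 118.8]
tcp_rot: [0.776, 0.631, 0.0, -0.0]
force: [0.2, 1.1, -0.3]
opening: 42.7
gripper_force: 0.0
```

Request:
arm_command(steps=[[0,0,15.3,0,0,0,0.5],[0,0,15.4,0,0,0,0.5],[0,0,15.3,0,0,0,0.5],[0,0,0,0,0,0,0],[0,0,0,0,0,0,0]], squeeze=80)

```text
clock: 4.63
position: [424.3, 352.1, 73.7]
tcp_rot: [0.776, 0.631, -0.001, 0.0]
force: [-0.3, 0.8, -0.1]
opening: 19.4
gripper_force: 0.0
```

Request:
arm_command(steps=[[0,0,0,0,0,0,0],[0,0,0,0,0,0,0],[0,0,0,0,0,0,0],[0,0,0,0,0,0,0],[0,0,0,0,0,0,0]], squeeze=80)

```text
clock: 5.05
position: [425.2, 352.4, 75.0]
tcp_rot: [0.776, 0.63, 0.001, -0.0]
force: [-1.2, 0.1, 1.2]
opening: 8.4
gripper_force: 80.5
```

Request:
arm_command(steps=[[0,0,-2,0,0,0,0],[0,1.8,-14,6,0,0,0],[0,1.8,-13.9,6,0,0,0],[0,1.3,-11.6,5,0,0,0],[0,0,0,0,0,0,0]])

```text
clock: 5.47
position: [439.5, 348.4, 116.8]
tcp_rot: [0.77, 0.621, -0.091, -0.115]
force: [1.7, -0.1, -0.9]
opening: 7.9
gripper_force: 82.9
```

```bash
python3 - <<'E'
from h import *
np.set_printoptions(precision=1,suppress=True)
p=ctrl.capture('side'); save(p,'s2.png',3,(120,80,340,250))
P,R,o=cur(); print(P,R[:,2],o['opening'],o['gripper_force'],o['force'])
b=(P,R)
plan([(P+[0,0,110],R,0,4),([424,353,190],-11.7,0,3)]);
E
```

```text
[437.1 348.8 115.6] [-0.3  0.1 -1. ] 8.429821277492229 82.86694765090942 [-0.4 -0.9 -2.1]
[[0,-8,-26.3,0,0,0,0],[0.1,-7.9,-26.3,0,0,0,0],[0,-8,-26.4,0,0,0,0],[0,-7.9,-26.3,0,0,0,0],[0.5,-0.9,12.7,-5.6,0,-0.1,0]]
[[0.4,-2.2,12.5,-5.6,-0.1,-0.2,0],[0.5,-3.4,12.2,-5.6,0,-0.1,0],[0,0,0,0,0,0,0],[0,0,0,0,0,0,0],[0,0,0,0,0,0,0]]
```

View pics/s2.png

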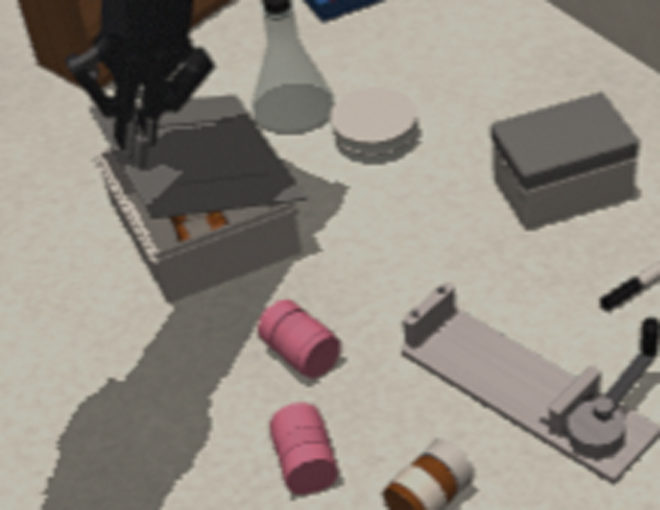

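The side crop shows the lid tipped about its far edge with the tub open. Two amber jars are visible inside at about (180,225) and (215,218) in the crop.

Request:
arm_command(steps=[[0,-8,-26.3,0,0,0,0],[0.1,-7.9,-26.3,0,0,0,0],[0,-8,-26.4,0,0,0,0],[0,-7.9,-26.3,0,0,0,0],[0.5,-0.9,12.7,-5.6,0,-0.1,0]])

```text
clock: 5.93
position: [435.4, 351.9, 218.6]
tcp_rot: [0.774, 0.626, -0.056, -0.076]
force: [1.3, 0.6, -2.0]
opening: 8.2
gripper_force: 82.9
```

Request:
arm_command(steps=[[0.4,-2.2,12.5,-5.6,-0.1,-0.2,0],[0.5,-3.4,12.2,-5.6,0,-0.1,0],[0,0,0,0,0,0,0],[0,0,0,0,0,0,0],[0,0,0,0,0,0,0]])

```text
clock: 6.35
position: [420.2, 354.8, 189.7]
tcp_rot: [0.774, 0.633, -0.001, -0.001]
force: [-0.6, -0.1, -1.1]
opening: 8.3
gripper_force: 82.8
```

```bash
python3 - <<'E'
from h import *
np.set_printoptions(precision=1,suppress=True)
P,R,o=cur(); print(P,R[:,2],o['opening'],o['gripper_force'],o['force'])
a=plan([([281,543,150],-11.7,0,8),([281,543,40],-11.7,0,7)]); print()
plan([([281,543,15],-11.7,0,5)],a)
E
```

```text
[420.2 354.8 189.7] [-0.  0. -1.] 8.289671988395442 82.78870940208435 [-0.6 -0.1 -1.1]
[[19.6,-21.7,5,0,0,0,0],[19.6,-21.7,5.1,-0.1,0,0.1,0],[19.6,-21.7,5,0,0,0,0],[19.6,-21.7,5,0,0,0.1,0],[19.6,-21.8,4.9,0,0,0,0]]
[[19.5,-21.8,5,-0.1,0,0,0],[19.5,-21.7,5,0,0,0.1,0],[19.6,-21.9,5,0,0,0,0],[0,0,15.7,0,0,0,0],[0,0,15.7,0,0,0,0]]
[[0,0,15.7,0,0,0,0],[0,0,15.7,0,0,0,0],[0,0,15.7,0,0,0,0],[0,0,15.7,0,0,0,0],[0,0.1,15.8,0,0,0,0]]

[[0,0,5,0,0,0,0],[0,0,5,0,0,0,0],[0,0,5,0,0,0,0],[0,0,5,0,0,0,0],[0,0,5,0,0,0,0]]
```

Request:
arm_command(steps=[[19.6,-21.7,5,0,0,0,0],[19.6,-21.7,5.1,0,0,0.1,0],[19.6,-21.7,5,0,0,0,0],[19.6,-21.7,5,0,0,0.1,0],[19.6,-21.8,4.9,0,0,0,0]])

```text
clock: 6.77
position: [334.7, 472.9, 164.9]
tcp_rot: [0.776, 0.63, -0.001, -0.001]
force: [0.5, 0.3, -0.7]
opening: 8.1
gripper_force: 82.8
```

Request:
arm_command(steps=[[19.5,-21.8,5,0,0,0,0],[19.5,-21.7,5,0,0,0.1,0],[19.6,-21.9,5,0,0,0,0],[0,0,15.7,0,0,0,0],[0,0,15.7,0,0,0,0]])

```text
clock: 7.18
position: [281.2, 545.4, 118.7]
tcp_rot: [0.775, 0.632, -0.0, -0.002]
force: [0.0, -1.1, -2.2]
opening: 8.5
gripper_force: 82.8
```

Request:
arm_command(steps=[[0,0,15.7,0,0,0,0],[0,0,15.7,0,0,0,0],[0,0,15.7,0,0,0,0],[0,0,15.7,0,0,0,0],[0,0,15.7,0,0,0,0]])

```text
clock: 7.6
position: [283.1, 542.9, 39.4]
tcp_rot: [0.777, 0.63, -0.001, -0.001]
force: [-0.6, 0.3, -0.7]
opening: 8.7
gripper_force: 82.8
```

Request:
arm_command(steps=[[0,0,5,0,0,0,0],[0,0,5,0,0,0,0],[0,0,5,0,0,0,0],[0,0,5,0,0,0,0],[0,0,3,0,0,0,0]])

```text
clock: 8.02
position: [281.6, 543.1, 17.3]
tcp_rot: [0.776, 0.631, -0.001, -0.001]
force: [-0.1, 0.2, -0.9]
opening: 8.3
gripper_force: 82.8
```

Request:
arm_command(steps=[[0,0,1.5,0,0,0,0],[0,0,1,0,0,0,0],[0,0,0,0,0,0,0.5],[0,0,0,0,0,0,0.5],[0,0,0,0,0,0,0.5]])

```text
clock: 8.43
position: [281.3, 543.2, 15.1]
tcp_rot: [0.776, 0.631, -0.001, -0.001]
force: [-0.9, 0.9, 0.8]
opening: 42.0
gripper_force: 0.0
```

Request:
arm_command(steps=[[0,0,-30,0,0,0,0.5],[0,0,-40,0,0,0,0.5],[0,0,-40,0,0,0,0.5],[-10,10,-40,0,0,0,0.5],[-19,20,-30,0,0,0,1]])

```text
clock: 8.85
position: [303.1, 511.9, 197.3]
tcp_rot: [0.774, 0.633, 0.0, -0.003]
force: [0.5, 0.2, 1.4]
opening: 53.3
gripper_force: 0.0
```

Request:
arm_command(steps=[[-19.5,21.7,-20,0,0,0,1],[-19.5,21.7,-20,0,0,0,1],[-19.5,21.7,-20,0,0,0,1],[-19.5,21.7,-20,0,0,0,1],[-19.5,21.7,-20,0,0,0,1]])

```text
clock: 9.27
position: [392.4, 389.6, 294.9]
tcp_rot: [0.776, 0.631, -0.001, -0.001]
force: [1.0, 0.0, 0.2]
opening: 85.6
gripper_force: 0.0
```

```bash
python3 - <<'E'
from h import *
np.set_printoptions(precision=1,suppress=True)
p=ctrl.capture('wrist'); t=ctrl.capture('top')
a=cv2.resize(cv2.cvtColor(p['frame'],cv2.COLOR_RGB2BGR),None,fx=1.4,fy=1.4); cv2.imwrite('pics/w3.png',a)
P,R,o=cur(); print(P,psi_now(R),o['opening'])
print([(c,u,at(p,u,27)) for c,u in loc('jar1_c',p,.2)])
for q,z in(('lid',5),('lid_tab',31)): print(q,[(c,u,at(t,u,z)) for c,u in loc(q,t,.2)])
E
```

```text
[397.1 387.4 297.8] -12.264966276531561 85.48008164844008
[(0.76, array([359.7, 233.2]), array([473.1, 285. ,  27. ]))]
lid []
lid_tab [(0.41, array([187.1, 234.6]), array([477. , 294.3,  31. ]))]
```

View pics/w3.png

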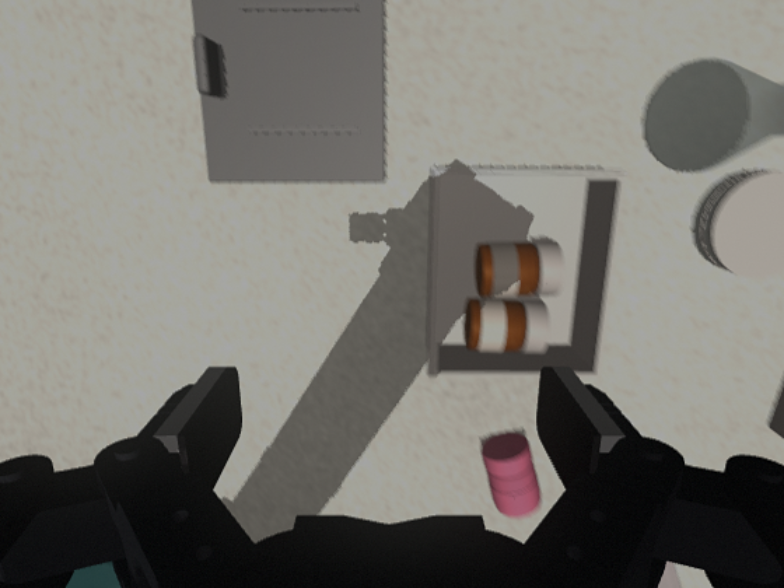

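The wrist view shows two amber jars in the tub, at (519,267) and (507,325) in the 1.4x picture. The lid lies flat at upper left, tab up. So there are four jars in all.

```bash
python3 - <<'E'
from h import *
np.set_printoptions(precision=1,suppress=True)
p=ctrl.capture('wrist')
print([(c,u,at(p,u,27)[:2]) for c,u in loc('jar1_c',p,.1)],[(b['conf'],b['extent']) for b in ctrl.boxes_of('jar1_c',p)])
u=np.radians(-11.7); ux=np.array([np.cos(u),np.sin(u)])
# render model outline and fit: corners from hsv segmentation of left end face (dark brown)
hsv=cv2.cvtColor(p['frame'],cv2.COLOR_RGB2HSV); m=cv2.inRange(hsv,(5,110,30),(20,255,230)); m[:150]=0;m[270:]=0
for v in range(170,252,4):
    xs=np.where(m[v])[0]; print(v,xs.min() if len(xs) else '',xs.max() if len(xs) else '',end=' | ')
print()
for c in((482.7,340),(472.6,291)):
    c=np.array(c); 
    print('pred',c,'left face',px(p,[*(c-32*ux),27]),'left top',px(p,[*(c-32*ux),50]),'right top',px(p,[*(c+32*ux),50]))
a=np.array
for n,l,r in(('T1',(484,270),(562,266)),('T2',(474,327),(549,325))):
    print(n,at(p,a(l)/1.4,27)[:2]+32*ux,at(p,a(r)/1.4,50)[:2]-32*ux)
save(p,'w4.png',5,(300,110,450,270-0))
E
```

```text
[(0.96, array([361.3, 233.5]), array([473.3, 286.5]))] [(0.84, [331.3, 214.5, 393.7, 249.2]), (0.28, [469.2, 400.1, 485.8, 419.5])]
170   | 174 348 379 | 178 341 383 | 182 340 384 | 186 340 385 | 190 340 385 | 194 340 385 | 198 340 385 | 202 341 384 | 206 341 383 | 210 343 379 | 214 335 341 | 218 334 373 | 222 333 375 | 226 333 375 | 230 332 375 | 234 332 375 | 238 333 375 | 242 333 374 | 246 333 373 | 250 359 369 | 
pred [482.7 340. ] left face [335.6 190.2] left top [338.8 195.2] right top [396.2 195.1]
pred [472.6 291. ] left face [333.9 230.2] left top [336.8 237.1] right top [392.3 237.1]
T1 [493.8 334.4] [489.  344.7]
T2 [477.5 285.5] [473.1 297.1]
```

View pics/w4.png

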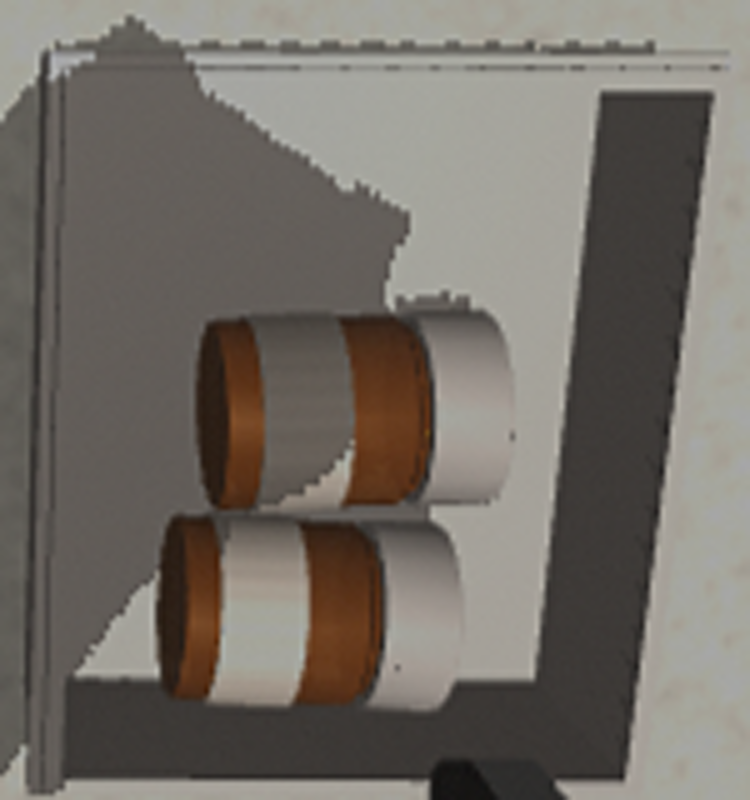

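```bash
cat >> h.py <<'E'
from scipy.optimize import least_squares
def cyl(x,y,z,yaw,r=23,h=32):
    u=np.array([np.cos(yaw),np.sin(yaw),0]);v=np.array([-np.sin(yaw),np.cos(yaw),0]);th=np.linspace(0,2*np.pi,72)
    return np.vstack([np.array([x,y,z])+s*h*u+r*(np.cos(t)*v+np.sin(t)*np.array([0,0,1])) for s in(-1,1) for t in th])
def fitjar(p,ext,z,yaw,x0):
    f=lambda q:(lambda U:np.array([U[:,0].min()-ext[0],U[:,1].min()-ext[1],U[:,0].max()-ext[2],U[:,1].max()-ext[3]]))(np.array([px(p,X) for X in cyl(q[0],q[1],z,yaw)]))
    s=least_squares(f,x0); return s.x,s.fun
E
python3 - <<'E'
from h import *
np.set_printoptions(precision=1,suppress=True)
p=ctrl.capture('wrist'); y=np.radians(-11.7)
print(fitjar(p,(339.5,172.2,402.8,211.8),27,y,(487,340)),fitjar(p,(331.4,212.8,392.7,252),27,y,(475,290)))
# tub rim outer/inner corners at z=64 from crop: left wall top-left (45,50)
c=lambda u,v:(300+u/5,110+v/5)
print('rim TL',at(p,c(45,55),64)[:2],'bottom-left',at(p,c(30,790),64)[:2],'inner BR',at(p,c(625,778),64)[:2],'inner TR',at(p,c(714,93),64)[:2])
E
```

```text
(array([488.9, 336.7]), array([-0.7,  0.2,  0.6, -0.1])) (array([471.6, 288.7]), array([-0.1,  0.5,  0.1, -0.6]))
rim TL [431.4 433.9] bottom-left [398.9 273.6] inner BR [531.8 249.5] inner TR [563.2 399. ]
```

```bash
python3 - <<'E'
from h import *
plan([([565,-110,310],9.8,1,15)])
E
```

```text
[[-30.4,18.1,-1.2,0,0,-1.4,1],[-30.9,17.4,-1.1,0,0,-1.5,1],[-31.3,16.6,-1.2,-0.1,0,-1.4,1],[-31.7,15.8,-1.2,0,0,-1.4,1],[-32,15,-1.1,0,0,-1.4,1]]
[[-32.4,14.2,-1.2,0,0,-1.5,1],[-32.8,13.4,-1.1,0,0,-1.4,1],[-33.1,12.6,-1.1,0,0,-1.4,1],[-33.4,11.7,-1.2,-0.1,0,-1.5,1],[-33.7,10.9,-1.1,0,0,-1.4,1]]
[[-34,10,-1.1,0,0.1,-1.4,1],[-34.2,9.3,-1.2,0,0,-1.5,1],[-34.4,8.3,-1.2,0,0,-1.4,1],[-34.6,7.5,-1.2,-0.1,0,-1.4,1],[-34.8,6.6,-1.2,0,0,-1.4,1]]
```

Request:
arm_command(steps=[[-30.4,18.1,-1.2,0,0,-1.4,1],[-30.9,17.4,-1.1,0,0,-1.5,1],[-31.3,16.6,-1.2,0,0,-1.4,1],[-31.7,15.8,-1.2,0,0,-1.4,1],[-32,15,-1.1,0,0,-1.4,1]])

```text
clock: 10.13
position: [449.4, 222.7, 298.7]
tcp_rot: [0.734, 0.679, -0.002, -0.001]
force: [0.5, -0.2, 0.3]
opening: 85.4
gripper_force: 0.0
```

Request:
arm_command(steps=[[-32.4,14.2,-1.2,0,0,-1.5,1],[-32.8,13.4,-1.1,0,0,-1.4,1],[-33.1,12.6,-1.1,0,0,-1.4,1],[-33.4,11.7,-1.2,0,0,-1.5,1],[-33.7,10.9,-1.1,0,0,-1.4,1]])

```text
clock: 10.55
position: [507.4, 55.4, 304.4]
tcp_rot: [0.69, 0.724, -0.001, -0.001]
force: [1.3, 0.2, 0.1]
opening: 85.4
gripper_force: 0.0
```

Request:
arm_command(steps=[[-34,10,-1.1,0,0,-1.4,1],[-34.2,9.3,-1.2,0,0,-1.5,1],[-34.4,8.3,-1.2,0,0,-1.4,1],[-34.6,7.5,-1.2,0,0,-1.4,1],[-34.8,6.6,-1.2,0,0,-1.4,1]])

```text
clock: 10.97
position: [565.5, -111.8, 309.8]
tcp_rot: [0.644, 0.765, -0.001, -0.002]
force: [0.7, -0.4, 0.0]
opening: 85.2
gripper_force: 0.0
```

Request:
arm_command(steps=[[0,0,0,0,0,0,1],[0,0,0,0,0,0,1],[0,0,0,0,0,0,1],[0,0,0,0,0,0,1],[0,0,0,0,0,0,1]])

```text
clock: 11.38
position: [565.1, -109.2, 310.1]
tcp_rot: [0.644, 0.765, -0.001, -0.002]
force: [0.5, 0.2, -0.5]
opening: 85.3
gripper_force: 0.0
```

```bash
python3 - <<'E'
from h import *
np.set_printoptions(precision=1,suppress=True)
p=ctrl.capture('wrist'); save(p,'w5.png',1.4)
P,R,o=cur(); print(P,psi_now(R))
for q,z in dict(rack=0,stack=10,cam_axis=57,cam_knob=57,jar4_c=23).items(): print(q,[(c,u,at(p,u,z)[:2]) for c,u in loc(q,p,.25)])
E
```

```text
[ 565.1 -109.4  310.3] 9.786555737739052
rack [(0.79, array([301.2,  63.6]), array([572.9,   5.9]))]
stack [(0.77, array([298.1,  62.7]), array([568.8,   5.2]))]
cam_axis [(0.93, array([302.7, 169. ]), array([ 592.9, -108.2]))]
cam_knob [(0.77, array([371.4, 165. ]), array([667.6, -90.7]))]
jar4_c [(0.87, array([136.7,   4.7]), array([385.8,  31.9])), (0.81, array([181.5, 102.6]), array([443.3, -61.4])), (0.66, array([ 84.2, 117.8]), array([332.5, -97.9])), (0.61, array([ 36.2, 215.7]), array([ 275.3, -230.1]))]
```

View pics/w5.png

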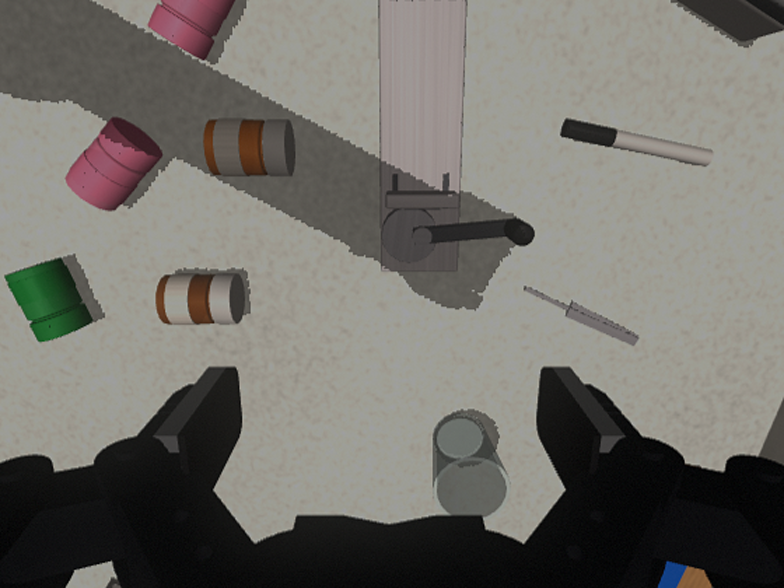

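The wrist view shows jar A in the box (204,117)-(296,177) and jar B in (155,272)-(245,326). The rack's -y end edge runs from (381,270) to (457,270), and the knob is at (520,233).

```bash
python3 - <<'E'
from h import *
np.set_printoptions(precision=1,suppress=True)
p=ctrl.capture('wrist'); a=lambda *k:np.array(k)/1.4
E1,E2=at(p,a(381,270.5),10)[:2],at(p,a(457,270.5),10)[:2]; L0=at(p,a(379,3),10)[:2]; R0=at(p,a(466,3),10)[:2]
print('ends',E1,E2,np.linalg.norm(E2-E1)); 
for s,t in((E1,L0),(E2,R0)): d=t-s; print('yaw',np.degrees(np.arctan2(d[1],d[0]))-90)
for y in (9.3,9.8,10.3):
    r=np.radians(y); uy=np.array([-np.sin(r),np.cos(r)]); print('origin',(E1+E2)/2+154*uy)
for n,b,yw,x0 in(('A',(204,117,296,177),8,(439,-68)),('B',(155,272,245,326),12.5,(410,-203))):
    print(n,fitjar(p,np.array(b)/1.4,23,np.radians(yw),x0))
print('knob top',at(p,a(521,232),74)[:2],'stop inner',at(p,a(395,191),44)[:2],at(p,a(458,191),44)[:2])
t=ctrl.capture('top')
for q,z in dict(rack=0,stack=10,cam_axis=57).items(): print(q,[(c,at(t,u,z)[:2]) for c,u in loc(q,t,.4)])
E
```

```text
ends [ 565.1 -155.4] [ 633.5 -143.7] 69.38512042219007
yaw 9.816339998016701
yaw 9.93232007580984
origin [574.4   2.4]
origin [573.1   2.2]
origin [571.8   2. ]
A (array([442.6, -66.1]), array([-0.1,  0. ,  0.2, -0. ]))
B (array([ 410.2, -205.4]), array([-0.2, -0.1,  0.2,  0.1]))
knob top [664.  -91.1] stop inner [564.6 -79.5] [614.7 -71. ]
rack [(0.84, array([575.9,   4.1])), (0.56, array([691.8, 340.3]))]
stack [(0.76, array([576.7,  -2.5]))]
cam_axis []
```

```bash
cat >> h.py <<'E'
RO=np.array([572,2.2]);RY=9.85;r_=np.radians(RY);RUX=np.array([np.cos(r_),np.sin(r_)]);RUY=np.array([-np.sin(r_),np.cos(r_)])
def rk(x,y,z): return [*(RO+x*RUX+y*RUY),z]
def inrack(X): d=np.array(X[:2])-RO; return d@RUX,d@RUY
E
python3 - <<'E'
from h import *
a=plan([([441.5,-67,100],8,1,1),([441.5,-67,1.5],8,1,4)]); print()
plan([([441.5,-67,110],8,.6,3),(rk(0,46,110),RY,.6,5),(rk(0,46,30),RY,.6,3),(rk(0,46,12),RY,.6,4)],a)
E
```

```text
[[9.2,-16.2,30.1,0,0,0.2,1],[9.1,-16.3,30.1,-0.1,0,0.3,1],[9,-16.4,30.1,0,0,0.2,1],[8.9,-16.4,30.1,0,0,0.2,1],[8.9,-16.4,30.1,0,0,0.3,1]]
[[8.9,-16.5,30.1,-0.1,0,0.2,1],[8.7,-16.6,30.1,0,0,0.2,1],[0,0,24.6,0,0,0,1],[0,0,24.6,0,0,0,1],[0,0,24.6,0,0,0,1]]
[[0,0,24.7,0,0,0,1],[0,0,0,0,0,0,1],[0,0,0,0,0,0,1],[0,0,0,0,0,0,1],[0,0,0,0,0,0,1]]

[[0,0,-36.2,0,0,0,0.6],[0,0,-36.2,0,0,0,0.6],[0,0,-36.1,0,0,0,0.6],[19.3,27.5,0,0,0,-0.4,0.6],[19,27.6,0,0,0,-0.3,0.6]]
[[18.9,27.7,0,0,0,-0.4,0.6],[18.8,27.9,0,0,0,-0.4,0.6],[18.5,28,0,0,0,-0.3,0.6],[0,0,26.7,0,0,0,0.6],[0,0,26.6,0,0,0,0.6]]
[[0,0,26.7,0,0,0,0.6],[0,0,4.5,0,0,0,0.6],[0,0,4.5,0,0,0,0.6],[0,0,4.5,0,0,0,0.6],[-0.1,0,4.5,0,0,0,0.6]]
```

Request:
arm_command(steps=[[9.2,-16.2,30.1,0,0,0.2,1],[9.1,-16.3,30.1,0,0,0.3,1],[9,-16.4,30.1,0,0,0.2,1],[8.9,-16.4,30.1,0,0,0.2,1],[8.9,-16.4,30.1,0,0,0.3,1]])

```text
clock: 12.35
position: [475.8, -79.5, 159.3]
tcp_rot: [0.653, 0.757, -0.001, -0.001]
force: [-0.2, -0.1, -0.7]
opening: 85.6
gripper_force: 0.0
```

Request:
arm_command(steps=[[8.9,-16.5,30.1,0,0,0.2,1],[8.7,-16.6,30.1,0,0,0.2,1],[0,0,24.6,0,0,0,1],[0,0,24.6,0,0,0,1],[0,0,24.6,0,0,0,1]])

```text
clock: 12.77
position: [441.0, -66.9, 25.3]
tcp_rot: [0.656, 0.755, -0.001, -0.001]
force: [0.2, 0.8, 0.1]
opening: 85.5
gripper_force: 0.0
```

Request:
arm_command(steps=[[0,0,24.7,0,0,0,1],[0,0,0,0,0,0,1],[0,0,0,0,0,0,0.5],[0,0,0,0,0,0,0.5],[0,0,0,0,0,0,0.5]], squeeze=60)

```text
clock: 13.18
position: [442.0, -67.3, 3.1]
tcp_rot: [0.656, 0.755, -0.0, -0.0]
force: [0.8, -0.2, -1.3]
opening: 63.6
gripper_force: 65.6
```

Request:
arm_command(steps=[[0,0,0,0,0,0,0.5],[0,0,0,0,0,0,0.5],[0,0,-5,0,0,0,0.5],[0,0,-15,0,0,0,0.5],[0,0,-20,0,0,0,0.5]])

```text
clock: 13.6
position: [439.8, -67.0, 41.7]
tcp_rot: [0.656, 0.755, -0.002, -0.002]
force: [0.0, 0.8, -1.0]
opening: 63.4
gripper_force: 65.9
```

```bash
python3 - <<'E'
from h import *
np.set_printoptions(precision=1,suppress=True)
P,R,o=cur(); print(P,psi_now(R),o['opening'],o['gripper_force'],o['force'])
plan([([441.5,-67,110],8,.5,2),(rk(0,46,110),RY,.5,5),(rk(0,46,30),RY,.5,4),(rk(0,46,12),RY,.5,4)])
E
```

```text
[439.8 -67.   41.7] 8.028466389645136 63.442389624349325 65.91161370277405 [ 0.   0.8 -1. ]
[[-0.1,0.6,-34.2,-0.2,0,0,0.5],[-0.1,0.7,-34.1,-0.1,-0.1,0,0.5],[19.3,27.5,0,0,0,-0.4,0.5],[19,27.6,-0.1,0,0,-0.3,0.5],[18.9,27.7,0,0,0,-0.4,0.5]]
[[18.8,27.9,-0.1,0,0,-0.4,0.5],[18.5,28,0,0,0,-0.3,0.5],[0,0,20,0,0,0,0.5],[0,0,20,0,0,0,0.5],[0,0,20,0,0,0,0.5]]
[[0,0.1,20,-0.1,0,0,0.5],[0,0,4.5,0,0,0,0.5],[0,0,4.5,0,0,0,0.5],[0,0,4.5,0,0,0,0.5],[0.1,-0.1,4.5,0,0,0,0.5]]
```

Request:
arm_command(steps=[[-0.1,0.6,-34.2,0,0,0,0.5],[-0.1,0.7,-34.1,0,0,0,0.5],[19.3,27.5,0,0,0,-0.4,0.5],[19,27.6,0,0,0,-0.3,0.5],[18.9,27.7,0,0,0,-0.4,0.5]])

```text
clock: 14.02
position: [517.2, 2.8, 111.5]
tcp_rot: [0.649, 0.761, 0.0, -0.001]
force: [0.9, -0.2, -1.4]
opening: 63.5
gripper_force: 66.2
```

Request:
arm_command(steps=[[18.8,27.9,0,0,0,-0.4,0.5],[16.3,28,0,0,0,-0.3,0.5],[0,0,20,0,0,0,0.5],[0,0,20,0,0,0,0.5],[0,0,20,0,0,0,0.5]])

```text
clock: 14.43
position: [565.6, 46.2, 49.3]
tcp_rot: [0.643, 0.766, -0.001, -0.001]
force: [-0.6, -1.4, -2.2]
opening: 63.8
gripper_force: 66.2
```

Request:
arm_command(steps=[[0,0,20,0,0,0,0.5],[0,0,4.5,0,0,0,0.5],[0,0,4.5,0,0,0,0.5],[0,0,4.5,0,0,0,0.5],[0,0,4.5,0,0,0,0.5]])

```text
clock: 14.85
position: [566.1, 45.4, 12.6]
tcp_rot: [0.644, 0.765, -0.0, -0.001]
force: [-12.9, -3.8, 67.6]
opening: 63.3
gripper_force: 73.8
```

```bash
python3 - <<'E'
from h import *
np.set_printoptions(precision=1,suppress=True)
P,R,o=cur(); print(P,psi_now(R),inrack(P),o['opening'],o['gripper_force'],o['force'])
print()
plan([(P+[0,0,80],RY,1,2),([410,-204.5,110],12.5,1,7),([410,-204.5,2],12.5,1,4)])
E
```

```text
[566.1  45.4  12.6] 9.841051449034783 (np.float64(1.6177604978398046), np.float64(43.54330203793104)) 63.271222856050485 73.77847194671631 [-12.9  -3.8  67.6]

[[0,-0.1,-40,0,0,0,1],[0.1,0,-40,-0.1,0,0,1],[-27.4,-24.6,-2.2,0,0,-0.3,1],[-27.4,-24.7,-2.2,0,0,-0.4,1],[-27.1,-24.9,-2.2,0,0,-0.3,1]]
[[-27,-25,-2.2,0,0,-0.3,1],[-26.9,-25.2,-2.2,0,0,-0.4,1],[-26.7,-25.4,-2.2,0,0,-0.3,1],[-26.6,-25.5,-2.2,0,0,-0.3,1],[-26.4,-25.7,-2.2,0,0,-0.4,1]]
[[0,0,27,0,0,0,1],[0,0,27,0,0,0,1],[-0.1,0,27,0,0,0,1],[0,0,27,0,0,0,1],[0,0,0,0,0,0,1]]
```

Request:
arm_command(steps=[[0,0,-1,0,0,0,0.5],[0,0,-0.5,0,0,0,0.5],[0,0,0,0,0,0,1],[0,0,0,0,0,0,1],[0,0,0,0,0,0,1]])

```text
clock: 15.27
position: [565.5, 45.4, 13.3]
tcp_rot: [0.644, 0.765, -0.001, -0.001]
force: [0.4, 0.4, -0.2]
opening: 85.1
gripper_force: 0.0
```

Request:
arm_command(steps=[[0,0,-20,0,0,0,1],[0,0,-30,0,0,0,1],[0,0,-30,0,0,0,1],[-27.4,-24.6,-2.2,0,0,-0.3,1],[-27.4,-24.7,-2.2,0,0,-0.4,1]])

```text
clock: 15.68
position: [528.2, -15.9, 99.3]
tcp_rot: [0.637, 0.771, 0.001, 0.0]
force: [-0.3, -1.0, -0.1]
opening: 85.3
gripper_force: 0.0
```

Request:
arm_command(steps=[[-27.1,-24.9,-2.2,0,0,-0.3,1],[-27,-25,-2.2,0,0,-0.3,1],[-26.9,-25.2,-2.2,0,0,-0.4,1],[-26.7,-25.4,-2.2,0,0,-0.3,1],[-26.6,-25.5,-2.2,0,0,-0.3,1]])

```text
clock: 16.1
position: [427.9, -174.6, 109.2]
tcp_rot: [0.628, 0.778, -0.001, -0.001]
force: [0.6, -0.7, 0.1]
opening: 85.9
gripper_force: 0.0
```

Request:
arm_command(steps=[[-26.4,-25.7,-2.2,0,0,-0.4,1],[0,0,0,0,0,0,1],[0,0,20,0,0,0,1],[0,0,20,0,0,0,1],[0,0,0,0,0,0,1]])

```text
clock: 16.52
position: [407.4, -203.8, 69.0]
tcp_rot: [0.626, 0.78, -0.002, -0.004]
force: [-0.4, 0.5, -0.9]
opening: 85.2
gripper_force: 0.0
```

```bash
python3 - <<'E'
from h import *
np.set_printoptions(precision=1,suppress=True)
P,R,o=cur(); print(P,psi_now(R),o['opening'],o['force'])
for n in('side','top'):
    t=ctrl.capture(n)
    for b in ctrl.boxes_of('jar4_c',t):
        if b['conf']>.3:
            e=b['extent']; X=at(t,[(e[0]+e[2])/2,(e[1]+e[3])/2],33); print(n,round(b['conf'],2),np.array(e),X[:2],np.array(inrack(X)))
plan([([410,-204.5,2.5],12.5,1,3)])
E
```

```text
[ 407.4 -203.8   69. ] 12.503700510536365 85.18541446374391 [-0.4  0.5 -0.9]
side 0.75 [212.1 213.5 231.  240.9] [387.9  29.6] [-176.7   58.5]
side 0.74 [205.3 181.  235.  207.8] [449.6 120.7] [-100.3  137.7]
side 0.58 [224.3 256.9 246.9 293.8] [ 329.5 -105. ] [-257.2  -64.2]
side 0.38 [309.3 204.3 321.7 220. ] [593. -90.] [  4.9 -94.4]
top 0.84 [253.9 195.  272.8 220.2] [563.   51.4] [-0.4 50. ]
top 0.61 [255.2 254.2 278.9 274.7] [381.7  39.3] [-181.1   69.1]
top 0.58 [228.2 234.  249.1 247.3] [457.2 129.6] [-91.3 145.2]
top 0.52 [353.  290.6 363.2 312.1] [ 266.2 -245.6] [-343.7 -191.8]
top 0.44 [301.7 274.4 314.  288.3] [328.5 -89.1] [-255.5  -48.3]
[[0.1,0.1,23.1,0,0,0,1],[0.1,0.2,23.1,-0.1,0,0,1],[0,0.1,23.2,0,0,0,1],[0,0,0,0,0,0,1],[0,0,0,0,0,0,1]]
```

Request:
arm_command(steps=[[0.1,0.1,23.1,0,0,0,1],[0.1,0.2,23.1,0,0,0,1],[0,0.1,20.5,0,0,0,1],[0,0,0,0,0,0,1],[0,0,0,0,0,0,0.5]])

```text
clock: 17.13
position: [409.3, -204.4, 4.7]
tcp_rot: [0.626, 0.78, -0.001, -0.002]
force: [-0.5, 0.6, -1.2]
opening: 75.9
gripper_force: 0.0
```

Request:
arm_command(steps=[[0,0,0,0,0,0,0.5],[0,0,0,0,0,0,0.5],[0,0,0,0,0,0,0.5],[0,0,0,0,0,0,0.5],[0,0,-10,0,0,0,0.5]])

```text
clock: 17.55
position: [409.2, -204.1, 14.7]
tcp_rot: [0.626, 0.78, -0.001, -0.002]
force: [-0.2, -0.4, -1.4]
opening: 63.2
gripper_force: 65.7
```

Request:
arm_command(steps=[[0,0,-20,0,0,0,0.5],[0,0,-40,0,0,0,0.5],[0,0,-40,0,0,0,0.5],[0,0,0,0,0,0,0.5],[0,0,0,0,0,0,0.5]])

```text
clock: 17.97
position: [411.4, -204.5, 117.2]
tcp_rot: [0.626, 0.78, 0.001, 0.001]
force: [0.2, -0.0, -1.9]
opening: 63.4
gripper_force: 66.2
```

```bash
python3 - <<'E'
from h import *
np.set_printoptions(precision=1,suppress=True)
P,R,o=cur(); print(P,psi_now(R),o['opening'],o['gripper_force'],o['force'])
plan([(rk(0,-4.9,110),RY,.5,7),(rk(0,-4.9,30),RY,.5,4),(rk(0,-4.9,16),RY,.5,4)])
E
```

```text
[ 411.4 -204.5  117.2] 12.556472913290886 63.42725094990814 66.16358399391174 [ 0.2 -0.  -1.9]
[[23.1,28.8,1.1,0,0,0.4,0.5],[23.4,28.6,1,0,0,0.4,0.5],[23.5,28.4,1.1,0.1,0,0.4,0.5],[23.7,28.3,1,0,0,0.3,0.5],[23.9,28.2,1,0,0,0.4,0.5]]
[[24.1,28,1.1,0,0.1,0.4,0.5],[24.3,27.8,1,0,0,0.4,0.5],[0,0,20,0,0,0,0.5],[0,0,20,0,0,0,0.5],[-0.1,0,20,0,0,0,0.5]]
[[0,-0.1,20,0,0,0,0.5],[0,0,3.5,0,0,0,0.5],[0,0,3.5,0,0,0,0.5],[0,0,3.5,0,0,0,0.5],[0,0,3.5,0,0,0,0.5]]
```

Request:
arm_command(steps=[[23.1,28.8,1.1,0,0,0.4,0.5],[23.4,28.6,1,0,0,0.4,0.5],[23.5,28.4,1.1,0,0,0.4,0.5],[23.7,28.3,1,0,0,0.3,0.5],[23.9,28.2,1,0,0,0.4,0.5]])

```text
clock: 18.38
position: [524.7, -58.4, 107.8]
tcp_rot: [0.639, 0.769, -0.002, -0.002]
force: [0.6, -0.0, -1.3]
opening: 63.1
gripper_force: 66.0
```

Request:
arm_command(steps=[[24.1,28,1.1,0,0,0.4,0.5],[24.3,27.8,1,0,0,0.4,0.5],[0,0,20,0,0,0,0.5],[0,0,20,0,0,0,0.5],[0,0,20,0,0,0,0.5]])

```text
clock: 18.8
position: [570.0, -1.4, 44.6]
tcp_rot: [0.643, 0.766, -0.002, -0.002]
force: [-1.0, -0.5, -1.4]
opening: 63.2
gripper_force: 66.1
```

Request:
arm_command(steps=[[0,0,20,0,0,0,0.5],[0,0,4.5,0,0,0,0.5],[0,0,4.5,0,0,0,0.5],[0,0,4,0,0,0,0.5],[0,0,0,0,0,0,0.5]])

```text
clock: 19.22
position: [569.0, -2.7, 16.0]
tcp_rot: [0.644, 0.765, -0.002, -0.004]
force: [-12.2, 0.3, 22.9]
opening: 63.1
gripper_force: 68.0
```

```bash
python3 - <<'E'
from h import *
np.set_printoptions(precision=1,suppress=True)
P,R,o=cur(); print(P,inrack(P),psi_now(R),o['opening'],o['gripper_force'],o['force'])
E
```

```text
[569.   -2.7  16. ] (np.float64(-3.8025062502397935), np.float64(-4.327582968560917)) 9.792231256245687 63.09709493521122 68.00452709197998 [-12.2   0.3  22.9]
```

Request:
arm_command(steps=[[0,0,-0.5,0,0,0,0.5],[0,0,0,0,0,0,1],[0,0,0,0,0,0,1],[0,0,0,0,0,0,1],[0,0,-20,0,0,0,1]])

```text
clock: 19.63
position: [568.8, -2.3, 31.7]
tcp_rot: [0.644, 0.765, -0.003, -0.003]
force: [0.6, -0.4, 0.3]
opening: 85.4
gripper_force: 0.0
```

Request:
arm_command(steps=[[0,0,-40,0,0,0,1],[0,0,-40,0,0,0,1],[0,0,-30,0,0,0,1],[0,0,0,0,0,0,1],[0,0,0,0,0,0,1]])

```text
clock: 20.05
position: [572.7, -2.2, 146.0]
tcp_rot: [0.644, 0.765, 0.001, 0.0]
force: [-0.2, 0.5, 0.6]
opening: 85.4
gripper_force: 0.0
```

```bash
python3 - <<'E'
from h import *
np.set_printoptions(precision=1,suppress=True)
P,R,o=cur(); print(P,psi_now(R),o['force'])
plan([([471.6,288.7,135],-11.7,.92,10),([471.6,288.7,70],-11.7,.92,4),([471.6,288.7,6],-11.7,.92,6)])
E
```

```text
[572.7  -2.2 146. ] 9.854261232571139 [-0.2  0.5  0.6]
[[30.4,-5,1.1,0,0,2.2,0.92],[30.2,-6.1,1.1,0,0,2.1,0.92],[29.9,-7.3,1.2,0,0,2.2,0.92],[29.6,-8.4,1.1,0,0,2.1,0.92],[29.3,-9.5,1.1,0,0,2.2,0.92]]
[[29,-10.6,1.1,0,0,2.1,0.92],[28.5,-11.6,1.1,0,0,2.2,0.92],[28,-12.7,1.2,0,-0.1,2.1,0.92],[27.6,-13.8,1,0,0,2.2,0.92],[27,-14.8,1.1,0,0,2.2,0.92]]
[[0,0,16.3,0,0,0,0.92],[0,0,16.2,0,0,0,0.92],[0,0,16.3,0,0,0,0.92],[0,0,16.2,0,0,0,0.92],[0,0,10.7,0,0,0,0.92]]
[[0,0,10.6,0,0,0,0.92],[0,0,10.7,0,0,0,0.92],[0.1,-0.1,10.7,0,0,0,0.92],[0,0,10.6,0,0,0,0.92],[0,0,10.7,0,0,0,0.92]]
```

Request:
arm_command(steps=[[30.4,-5,1.1,0,0,2.2,0.92],[30.2,-6.1,1.1,0,0,2.1,0.92],[29.9,-7.3,1.2,0,0,2.2,0.92],[29.6,-8.4,1.1,0,0,2.1,0.92],[29.3,-9.5,1.1,0,0,2.2,0.92]])

```text
clock: 20.47
position: [519.1, 143.9, 137.0]
tcp_rot: [0.714, 0.7, -0.003, -0.002]
force: [-0.4, 0.6, -0.3]
opening: 78.7
gripper_force: 0.0
```

Request:
arm_command(steps=[[29,-10.6,1.1,0,0,2.1,0.92],[28.5,-11.6,1.1,0,0,2.2,0.92],[28,-12.7,1.2,0,0,2.1,0.92],[27.6,-13.8,1,0,0,2.2,0.92],[27,-14.8,1.1,0,0,2.2,0.92]])

```text
clock: 20.88
position: [468.6, 289.4, 131.6]
tcp_rot: [0.776, 0.63, -0.003, -0.001]
force: [0.4, -0.0, -0.3]
opening: 78.4
gripper_force: 0.0
```

Request:
arm_command(steps=[[0,0,16.3,0,0,0,0.92],[0,0,16.2,0,0,0,0.92],[0,0,16.3,0,0,0,0.92],[0,0,0,0,0,0,0.92],[0,0,0,0,0,0,0.92]])

```text
clock: 21.3
position: [468.9, 287.5, 82.9]
tcp_rot: [0.776, 0.631, -0.003, -0.001]
force: [0.9, -1.2, 0.0]
opening: 78.6
gripper_force: 0.0
```

```bash
python3 - <<'E'
from h import *
np.set_printoptions(precision=1,suppress=True)
P,R,o=cur(); print(P,psi_now(R),o['force'])
p=ctrl.capture('wrist'); save(p,'w6.png',1.4)
plan([([471.6,288.7,6],-11.7,.92,8)])
t=ctrl.capture('side')
for b in ctrl.boxes_of('jar4_c',t):
    e=b['extent']; X=at(t,[(e[0]+e[2])/2,(e[1]+e[3])/2],33); print(round(b['conf'],2),X[:2],np.array(inrack(X)))
E
```

```text
[468.9 287.5  82.9] -11.78136941649986 [ 0.9 -1.2  0. ]
[[0.2,0.2,9.7,0,0,0,0.92],[0.1,0.3,9.8,-0.1,0,0,0.92],[0.2,0.2,9.7,0,0.1,0,0.92],[0.2,0.2,9.7,0,0,0,0.92],[0.1,0.2,9.8,-0.1,0,-0.1,0.92]]
[[0.2,0.2,9.7,0,0,0,0.92],[0.1,0.2,9.8,0,0,0,0.92],[0.2,0.2,9.7,0,0,0,0.92],[0,0,0,0,0,0,0.92],[0,0,0,0,0,0,0.92]]
0.94 [454.3 127.4] [-94.6 143.5]
0.9 [ 270.7 -236.4] [-337.7 -183.5]
0.79 [386.8  29.1] [-177.8   58.2]
0.75 [557.5  43.1] [-7.3 42.8]
0.61 [ 326.8 -106.3] [-260.2  -64.9]
0.22 [675.7 437.7] [176.7 411.4]
```

View pics/w6.png

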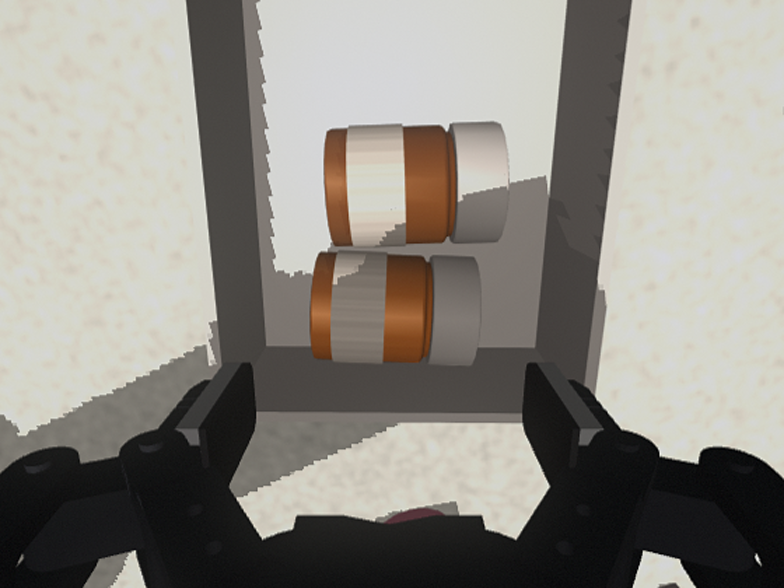

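The wrist close-up shows T2 in the box (310,250)-(481,366) and T1 in (324,121)-(510,247), with both fingers inside the tub walls. I'll refine the jar fits from these.

```bash
python3 - <<'E'
from h import *
np.set_printoptions(precision=1,suppress=True)
p=ctrl.capture('wrist'); P,R,o=cur(); print(P)
for y in(-9.5,-11.7):
  for b in((310,250,481,366),(324,121,510,247)): print(y,fitjar(p,np.array(b)/1.4,27,np.radians(y),(475,290)))
E
```

```text
[470.6 288.5  85.2]
-9.5 (array([474.1, 289.6]), array([ 0.3,  0.3, -0.3, -0.3]))
-9.5 (array([491.7, 337.9]), array([ 0.8, -0.1, -0.7,  0.1]))
-11.7 (array([473.9, 289.7]), array([ 0.5,  2.2, -0.5, -2.4]))
-11.7 (array([491.5, 338.1]), array([ 0.9,  2. , -0.9, -2.3]))
```

Request:
arm_command(steps=[[0.5,1,15,0,0,-1,0.92],[0.5,1,15,0,0,0,0.92],[0,0,15,0,0,0,0.92],[0,0,15,0,0,0,0.92],[0,0,12,0,0,0,0.92]])

```text
clock: 21.92
position: [472.2, 289.3, 12.3]
tcp_rot: [0.77, 0.638, -0.001, -0.001]
force: [0.6, 0.5, -0.3]
opening: 79.0
gripper_force: 0.0
```

Request:
arm_command(steps=[[0,0,5,0,0,0,0.92],[0,0,0,0,0,0,0.5],[0,0,0,0,0,0,0.5],[0,0,0,0,0,0,0.5],[0,0,0,0,0,0,0.5]])

```text
clock: 22.33
position: [472.1, 290.9, 10.9]
tcp_rot: [0.77, 0.638, -0.0, -0.003]
force: [-8.1, -1.1, 27.7]
opening: 64.2
gripper_force: 58.0
```

Request:
arm_command(steps=[[0,0,0,0,0,0,0.5],[0,0,-10,0,0,0,0.5],[0,0,-30,0,0,0,0.5],[0,0,-40,0,0,0,0.5],[0,0,-40,0,0,0,0.5]])

```text
clock: 22.75
position: [471.8, 288.3, 128.5]
tcp_rot: [0.771, 0.637, -0.002, -0.001]
force: [0.7, 1.1, -0.5]
opening: 63.7
gripper_force: 66.0
```

Request:
arm_command(steps=[[0,0,-10,0,0,0,0.5],[0,0,0,0,0,0,0.5],[0,0,0,0,0,0,0.5],[0,0,0,0,0,0,0.5],[0,0,0,0,0,0,0.5]])

```text
clock: 23.17
position: [471.2, 288.4, 135.6]
tcp_rot: [0.77, 0.638, -0.003, -0.001]
force: [0.6, -0.0, -1.6]
opening: 63.8
gripper_force: 66.2
```

```bash
python3 - <<'E'
from h import *
np.set_printoptions(precision=1,suppress=True)
P,R,o=cur(); print(P,psi_now(R),o['opening'],o['gripper_force'],o['force'])
plan([(rk(2,-53.5,135),RY,.5,10),(rk(2,-53.5,30),RY,.5,5),(rk(2,-53.5,18),RY,.5,3)])
E
```

```text
[471.2 288.4 135.6] -10.762118749332776 63.81786255387523 66.1526849702932 [ 0.6 -0.  -1.6]
[[-31.2,17.3,0.1,0,0,-2.1,0.5],[-31.8,16.2,0,-0.1,0,-2,0.5],[-32.3,15,0.1,0,0,-2.1,0.5],[-32.8,13.9,0.1,0,0.1,-2,0.5],[-33.4,12.7,0.1,-0.1,0,-2.1,0.5]]
[[-33.7,11.5,0,0,0,-2.1,0.5],[-34.2,10.2,0.1,-0.1,0,-2,0.5],[-34.5,9,0.1,0,0,-2.1,0.5],[-34.8,7.8,0.1,0,0,-2.1,0.5],[-35.1,6.4,0,-0.1,0,-2,0.5]]
[[0,0,21,0,0,0,0.5],[0,0,21,0,0,0,0.5],[0.1,0,21,0,0,0,0.5],[0,0,21,0,0,0,0.5],[0,0,21,0,0,0,0.5]]
[[0,0,4,0,0,0,0.5],[0,0,4,0,0,0,0.5],[0,0,4,0,0,0,0.5],[0,0,0,0,0,0,0.5],[0,0,0,0,0,0,0.5]]
```

Request:
arm_command(steps=[[-31.2,17.3,0.1,0,0,-2.1,0.5],[-31.8,16.2,0,0,0,-2,0.5],[-32.3,15,0.1,0,0,-2.1,0.5],[-32.8,13.9,0.1,0,0,-2,0.5],[-33.4,12.7,0.1,0,0,-2.1,0.5]])

```text
clock: 23.58
position: [527.7, 117.9, 135.3]
tcp_rot: [0.709, 0.705, -0.003, -0.002]
force: [0.8, 0.2, -1.3]
opening: 63.3
gripper_force: 66.2
```

Request:
arm_command(steps=[[-33.7,11.5,0,0,0,-2.1,0.5],[-34.2,10.2,0.1,0,0,-2,0.5],[-34.5,9,0.1,0,0,-2.1,0.5],[-34.8,7.8,0.1,0,0,-2.1,0.5],[-35.1,6.4,0,0,0,-2,0.5]])

```text
clock: 24.0
position: [583.5, -51.3, 134.5]
tcp_rot: [0.643, 0.766, -0.002, -0.003]
force: [0.7, 0.6, -0.8]
opening: 63.2
gripper_force: 66.2
```

Request:
arm_command(steps=[[0,0,15,0,0,0,0.5],[0,0,15,0,0,0,0.5],[0,0,0,0,0,0,0.5],[0,0,0,0,0,0,0.5],[0,0,0,0,0,0,0.5]])

```text
clock: 24.42
position: [583.9, -49.3, 105.9]
tcp_rot: [0.644, 0.765, -0.002, -0.002]
force: [0.6, 0.6, -0.9]
opening: 63.5
gripper_force: 66.1
```

```bash
python3 - <<'E'
from h import *
np.set_printoptions(precision=1,suppress=True)
P,R,o=cur(); print(P,np.array(inrack(P)),psi_now(R),o['opening'],o['gripper_force'],o['force'])
w=ctrl.capture('wrist'); s=ctrl.capture('side')
a=cv2.resize(w['frame'],(560,420)); b=cv2.resize(s['frame'][140:260,210:370],(560,420),interpolation=cv2.INTER_CUBIC)
m=np.hstack([a[:,:,::-1],b[:,:,::-1]]); cv2.imwrite('pics/w7.png',cv2.resize(m,(800,300)))
for y in(43.8,-4.9): print(y,px(w,rk(0,y,33)),px(w,rk(32,y,56)),px(s,rk(0,y,33)))
plan([(rk(2,-53.5,30),RY,.5,4),(rk(2,-53.5,18),RY,.5,3)])
E
```

```text
[583.9 -49.3 105.9] [  2.9 -52.8] 9.865291131245394 63.50159522832775 66.09449960757047 [ 0.6  0.6 -0.9]
43.8 [272.2  50.5] [335.7  44.2] [272.3 188.5]
-4.9 [272.6 138.5] [331.6 142.9] [286.7 197. ]
[[-0.2,-0.3,19.2,0,0,0,0.5],[-0.2,-0.4,19.2,-0.1,0,0,0.5],[-0.3,-0.4,19.2,0,0,0,0.5],[-0.2,-0.3,19.2,-0.1,0,0,0.5],[0,0,4,0,0,0,0.5]]
[[0,0,4,0,0,0,0.5],[0,-0.1,4,0,0,0,0.5],[0,0,0,0,0,0,0.5],[0,0,0,0,0,0,0.5],[0,0,0,0,0,0,0.5]]
```

View pics/w7.png

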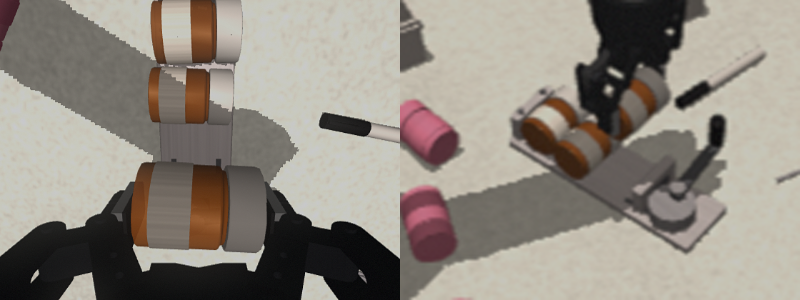

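The left half shows two jars in the row at image rows 30 and 95, with open plate below them and jar T2 held. The right half shows the same from the side. The third place is free.

Request:
arm_command(steps=[[-0.2,-0.3,19.2,0,0,0,0.5],[-0.2,-0.4,19.2,0,0,0,0.5],[-0.3,-0.4,19.2,0,0,0,0.5],[-0.2,-0.3,19.2,0,0,0,0.5],[0,0,4,0,0,0,0.5]])

```text
clock: 24.93
position: [581.1, -49.8, 23.6]
tcp_rot: [0.643, 0.765, -0.002, -0.003]
force: [-0.6, 0.4, -1.3]
opening: 63.4
gripper_force: 66.1
```

Request:
arm_command(steps=[[0,0,3,0,0,0,0.5],[0,0,2,0,0,0,0.5],[0,0,0,0,0,0,0.5],[0,0,0,0,0,0,0.5],[0,0,0,0,0,0,0.5]])

```text
clock: 25.35
position: [583.3, -50.3, 21.5]
tcp_rot: [0.644, 0.765, -0.0, -0.001]
force: [-0.5, 1.4, -1.6]
opening: 63.8
gripper_force: 65.9
```

Request:
arm_command(steps=[[0,0,1,0,0,0,0.5],[0,0,1,0,0,0,0.5],[0,0,1,0,0,0,0.5],[0,0,0,0,0,0,0.5],[0,0,0,0,0,0,0.5]])

```text
clock: 25.77
position: [583.0, -50.3, 17.7]
tcp_rot: [0.644, 0.765, -0.001, -0.001]
force: [0.8, 2.8, -0.1]
opening: 63.8
gripper_force: 65.9
```

Request:
arm_command(steps=[[0,0,0.7,0,0,0,0.5],[0,0,0,0,0,0,0.5],[0,0,0,0,0,0,0.5],[0,0,0,0,0,0,0.5],[0,0,0,0,0,0,0.5]])

```text
clock: 26.18
position: [583.0, -50.4, 17.2]
tcp_rot: [0.644, 0.765, -0.001, -0.001]
force: [1.2, 4.4, 4.2]
opening: 63.9
gripper_force: 66.3
```

Request:
arm_command(steps=[[0,0,0,0,0,0,1],[0,0,0,0,0,0,1],[0,0,0,0,0,0,1],[0,0,-10,0,0,0,1],[0,0,-30,0,0,0,1]])

```text
clock: 26.6
position: [579.4, -51.1, 54.1]
tcp_rot: [0.644, 0.765, -0.004, -0.004]
force: [0.9, -0.7, 0.5]
opening: 85.6
gripper_force: 0.0
```

Request:
arm_command(steps=[[0,0,-40,0,0,0,1],[0,0,-30,0,0,0,1],[0,0,0,0,0,0,1],[0,0,0,0,0,0,1],[0,0,0,0,0,0,1]])

```text
clock: 27.02
position: [582.5, -50.6, 126.9]
tcp_rot: [0.644, 0.765, -0.001, -0.002]
force: [-0.3, 0.0, 0.6]
opening: 85.1
gripper_force: 0.0
```

```bash
python3 - <<'E'
from h import *
np.set_printoptions(precision=2,suppress=True)
P,R,o=cur(); print(P,psi_now(R),np.degrees(np.arctan2(P[1],P[0])),o['joint_pos'])
w=ctrl.capture('wrist'); s=ctrl.capture('side')
b=cv2.resize(s['frame'][140:260,210:370],(560,420),interpolation=cv2.INTER_CUBIC)
cv2.imwrite('pics/w8.png',cv2.resize(np.hstack([w['frame'],b])[:,:,::-1],(800,300)))
for i in(w,s): print([(c,u,at(i,u,57)[:2]) for q in('cam_knob','cam_axis') for c,u in loc(q,i,.3)])
K=[664.9,-90.8]
plan([([*K,120],106,.45,1),([*K,48],106,.45,6)])
E
```

```text
[582.49 -50.63 126.85] 9.825757883267286 -4.967711903315163 [-0.39  0.53  0.55  1.88 -0.36  0.84  0.52]
[(0.97, array([392.9, 294.5]), array([667.64, -91.36])), (0.82, array([278. , 299.4]), array([ 592.78, -108.17]))]
[(0.73, array([335.6, 191.1]), array([664.76, -87.52])), (0.62, array([134.7, 126.7]), array([410.1 , 486.41])), (0.61, array([ 88.9, 131.8]), array([299.6 , 556.47])), (0.93, array([322. , 212.9]), array([ 588.94, -116.61])), (0.5, array([270.8, 190.7]), array([543.03,  24.3 ]))]
[[-4.5,6.2,0.5,0,0,7,0.45],[-3.6,6.7,0.4,0,0,7,0.45],[-2.8,7.1,0.5,-0.1,0.1,7,0.45],[-2,7.4,0.4,0,0,6.9,0.45],[-1,7.6,0.5,0,0,7,0.45]]
[[-0.1,7.6,0.5,0,0,7,0.45],[0.8,7.6,0.4,-0.1,0,7,0.45],[1.8,7.5,0.5,0,0,7,0.45],[2.6,7.1,0.5,0,0,7,0.45],[3.5,6.8,0.5,0,0.1,7,0.45]]
[[4.3,6.3,0.5,0,0,6.9,0.45],[5,5.8,0.5,-0.1,0,7,0.45],[0,0,12,0,0,0,0.45],[0,0,12,0,0,0,0.45],[0,0,12,0,0,0,0.45]]
[[0,0,12,0,0,0,0.45],[0,0,12,0,0,0,0.45],[0,0,12,0,0,0,0.45],[0,0,0,0,0,0,0.45],[0,0,0,0,0,0,0.45]]
```

View pics/w8.png

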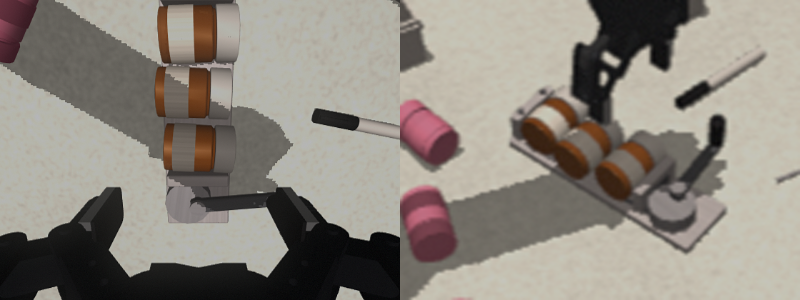

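The left half shows three jars side by side in the row, with the cam lever still pointing right towards (280,200). The knob world estimate is about (665,-90).

```bash
python3 - <<'E'
from h import *
K=np.array([665,-90.5])
a=plan([([*(K+[-40,20]),130],55,.45,1),([*K,110],106,.45,1),([*K,48],106,.45,5)])
print()
A=np.array([591.8,-111.6]); b=(np.array([*K,48.]),Rpsi(106.)); segs=[]
for k in range(1,17):
    t=np.radians(15.9-96.05*k/16); segs.append(([*(A+76*np.array([np.cos(t),np.sin(t)])),48],Rpsi(106-96*k/16),.05,1))
plan(segs,b)
E
```

```text
[[-3.8,5.5,-0.6,0,0,-6.5,0.45],[-4.4,5.1,-0.6,-0.1,0,-6.4,0.45],[-5,4.5,-0.6,0,-0.1,-6.5,0.45],[-5.4,3.9,-0.6,-0.1,0,-6.4,0.45],[-5.8,3.3,-0.6,0,0,-6.5,0.45]]
[[-6.2,2.7,-0.6,0,0,-6.4,0.45],[-6.4,1.9,-0.6,-0.1,-0.1,-6.5,0.45],[-5.5,0.8,2.5,0,0,-6.4,0.45],[-5.6,0.2,2.5,0,0,-6.3,0.45],[-5.6,-0.4,2.5,0,0,-6.4,0.45]]
[[-5.5,-1.1,2.5,0,0,-6.4,0.45],[-5.3,-1.6,2.5,0,0,-6.4,0.45],[-5.1,-2.2,2.5,0,0,-6.3,0.45],[-4.9,-2.8,2.5,0,0,-6.4,0.45],[-4.5,-3.3,2.6,0,0.1,-6.4,0.45]]
[[0,0,12.4,0,0,0,0.45],[0,0,12.4,0,0,0,0.45],[0,0,12.4,0,0,0,0.45],[0,0,12.4,0,0,0,0.45],[0,0,12.4,0,0,0,0.45]]

[[0.6,-8.2,0,0,0,6,0.05],[0.4,-7.9,0,0,0,6,0.05],[0.5,-8,0,0,0,6,0.05],[0.4,-7.9,0,0,0,6,0.05],[0.4,-8,0,0,0,6,0.05]]
[[0.5,-7.9,0,0,0,6,0.05],[0.4,-8,0,0,0,6,0.05],[0.4,-7.9,0,0,0,6,0.05],[0.5,-8,0,0,0,6,0.05],[0.4,-7.9,0,0,0,6,0.05]]
[[0.4,-8,0,0,0,6,0.05],[0.5,-7.9,0,0,0,6,0.05],[0.4,-8,0,0,0,6,0.05],[0.5,-7.9,0,0,0,6,0.05],[0.4,-8,0,0,0,6,0.05]]
[[0.4,-7.9,0,0,0,6,0.05],[0,0,0,0,0,0,0.05],[0,0,0,0,0,0,0.05],[0,0,0,0,0,0,0.05],[0,0,0,0,0,0,0.05]]
```

Request:
arm_command(steps=[[-3.8,5.5,-0.6,0,0,-6.5,0.45],[-4.4,5.1,-0.6,0,0,-6.4,0.45],[-5,4.5,-0.6,0,0,-6.5,0.45],[-5.4,3.9,-0.6,0,0,-6.4,0.45],[-5.8,3.3,-0.6,0,0,-6.5,0.45]])

```text
clock: 27.73
position: [613.4, -65.0, 129.2]
tcp_rot: [0.403, 0.915, -0.001, -0.002]
force: [-0.5, -0.2, -0.2]
opening: 38.4
gripper_force: 0.0
```

Request:
arm_command(steps=[[-6.2,2.7,-0.6,0,0,-6.4,0.45],[-6.4,1.9,-0.6,0,0,-6.5,0.45],[-5.5,0.8,2.5,0,0,-6.4,0.45],[-5.6,0.2,2.5,0,0,-6.3,0.45],[-5.6,-0.4,2.5,0,0,-6.4,0.45]])

```text
clock: 28.15
position: [640.6, -78.1, 122.6]
tcp_rot: [0.135, 0.991, -0.0, -0.002]
force: [-0.2, -0.2, 0.4]
opening: 38.6
gripper_force: 0.0
```

Request:
arm_command(steps=[[-5.5,-1.1,2.5,0,0,-6.4,0.45],[-5.3,-1.6,2.5,0,0,-6.4,0.45],[-5.1,-2.2,2.5,0,0,-6.3,0.45],[-4.9,-2.8,2.5,0,0,-6.4,0.45],[-4.5,-3.3,2.6,0,0,-6.4,0.45]])

```text
clock: 28.57
position: [665.4, -90.6, 109.8]
tcp_rot: [-0.142, 0.99, 0.0, -0.002]
force: [0.0, 0.4, -0.4]
opening: 38.4
gripper_force: 0.0
```

```bash
python3 - <<'E'
from h import *
np.set_printoptions(precision=2,suppress=True)
P,R,o=cur(); print(P,psi_now(R),o['joint_pos'],o['opening'])
plan([([665,-90.5,48],Rpsi(106.),.45,6)])
E
```

```text
[665.37 -90.65 109.77] 106.32956963384376 [-0.    0.64  0.13  1.64 -0.1   0.88  2.02] 38.377629866479836
[[0,0,10.3,0,0,0.1,0.45],[0,0.1,10.3,0,-0.1,0,0.45],[0,0,10.3,0,0,0.1,0.45],[0.1,0,10.3,0.1,-0.1,0,0.45],[0,0,10.3,0,0,0.1,0.45]]
[[0,0.1,10.3,0,-0.1,0,0.45],[0,0,0,0,0,0,0.45],[0,0,0,0,0,0,0.45],[0,0,0,0,0,0,0.45],[0,0,0,0,0,0,0.45]]
```

Request:
arm_command(steps=[[0,0,10.3,0,0,0,0.45],[0,0,10.3,0,0,0,0.45],[0,0,10.3,0,0,0,0.45],[0,0,10.3,0,0,0,0.45],[0,0,10.3,0,0,0,0.45]])

```text
clock: 28.98
position: [664.6, -90.0, 57.5]
tcp_rot: [-0.139, 0.99, 0.0, -0.002]
force: [0.5, -0.1, 0.1]
opening: 38.3
gripper_force: 0.0
```

Request:
arm_command(steps=[[0,0,10,0,0,0,0.45],[0,0,0,0,0,0,0.05],[0,0,0,0,0,0,0.05],[0,0,0,0,0,0,0.05],[0,0,0,0,0,0,0.05]], squeeze=25)

```text
clock: 29.4
position: [664.4, -90.1, 48.2]
tcp_rot: [-0.139, 0.99, 0.0, -0.003]
force: [0.1, 0.6, -11.0]
opening: 17.0
gripper_force: 25.8
```

Request:
arm_command(steps=[[0,0,0,0,0,0,0.05],[0,0,0,0,0,0,0.05],[0,0,0,0,0,0,0.05],[0.6,-8,0,0,0,6,0.05],[0.4,-8,0,0,0,6,0.05]])

```text
clock: 29.82
position: [666.8, -105.0, 48.3]
tcp_rot: [-0.034, 0.999, 0.001, -0.003]
force: [-2.6, 1.2, -12.8]
opening: 17.4
gripper_force: 25.5
```

Request:
arm_command(steps=[[0.5,-8,0,0,0,6,0.05],[0.4,-7.9,0,0,0,6,0.05],[0.4,-8,0,0,0,6,0.05],[0.5,-7.9,0,0,0,6,0.05],[0.4,-8,0,0,0,6,0.05]])

```text
clock: 30.23
position: [659.2, -143.0, 48.2]
tcp_rot: [0.226, 0.974, 0.001, -0.003]
force: [-1.7, 2.5, -12.6]
opening: 17.2
gripper_force: 25.5
```

Request:
arm_command(steps=[[0.4,-7.9,0,0,0,6,0.05],[0.5,-8,0,0,0,6,0.05],[0.4,-7.9,0,0,0,6,0.05],[0.4,-8,0,0,0,6,0.05],[0.5,-7.9,0,0,0,6,0.05]])

```text
clock: 30.65
position: [633.8, -172.1, 48.3]
tcp_rot: [0.47, 0.882, 0.0, -0.003]
force: [0.3, 3.5, -14.2]
opening: 17.0
gripper_force: 25.3
```

Request:
arm_command(steps=[[0.4,-8,0,0,0,6,0.05],[0.5,-7.9,0,0,0,6,0.05],[0.4,-8,0,0,0,6,0.05],[0.4,-7.9,0,0,0,6,0.05],[0,0,0,0,0,0,0.05]])

```text
clock: 31.07
position: [603.5, -184.1, 48.3]
tcp_rot: [0.643, 0.766, -0.001, -0.003]
force: [-1.5, 3.0, -16.8]
opening: 16.9
gripper_force: 25.3
```

```bash
python3 - <<'E'
from h import *
np.set_printoptions(precision=2,suppress=True)
P,R,o=cur(); print(P,psi_now(R),o['opening'],o['force'],o['gripper_force'])
A=np.array([591.8,-111.6]);d=P[:2]-A; print('r',np.hypot(*d),'cam',1.8-(np.arctan2(*(d[::-1]))+np.pi/2-np.radians(RY)))
E
```

```text
[ 603.52 -184.08   48.32] 9.936683777050913 16.924834883014192 [ -1.48   3.01 -16.82] 25.28028130531311
r 73.41867148453755 cam 1.8115854059020466
```

Request:
arm_command(steps=[[0,0,0,0,0,0,0.45],[0,0,0,0,0,0,0.45],[0,0,0,0,0,0,0.45],[0,0,-15,0,0,0,0.45],[0,0,-25,0,0,0,0.45]])

```text
clock: 31.48
position: [604.5, -186.5, 89.5]
tcp_rot: [0.642, 0.766, -0.002, -0.002]
force: [0.3, -0.1, -0.1]
opening: 38.8
gripper_force: 0.0
```

Request:
arm_command(steps=[[0,0,-40,0,0,0,1],[0,0,-40,0,0,0,1],[5,0,-40,0,0,0,1],[30,0,-30,0,0,0,1],[30,0,0,0,0,0,1]])

```text
clock: 31.9
position: [598.2, -126.6, 248.3]
tcp_rot: [0.644, 0.765, 0.003, 0.005]
force: [0.3, -0.3, 0.6]
opening: 85.7
gripper_force: 0.0
```

Request:
arm_command(steps=[[0,0,0,0,0,0,1],[0,0,0,0,0,0,1],[0,0,0,0,0,0,1],[0,0,0,0,0,0,1],[0,0,0,0,0,0,1]])

```text
clock: 32.32
position: [594.4, -124.4, 239.0]
tcp_rot: [0.643, 0.766, -0.001, -0.001]
force: [0.3, 1.0, -0.8]
opening: 85.0
gripper_force: 0.0
```

```bash
python3 - <<'E'
from h import *
np.set_printoptions(precision=1,suppress=True)
P,R,o=cur(); print(P,psi_now(R),o['force'])
w=ctrl.capture('wrist'); s=ctrl.capture('side'); 
print('knob',[(c,at(i,u,57)[:2]) for i in(w,s) for c,u in loc('cam_knob',i,.3)])
print([(c,u,np.array(inrack(at(w,u,33)))) for c,u in loc('jar1_c',w,.1)])
for b in ctrl.boxes_of('jar1_c',w):
    if b['conf']>.2: x,f=fitjar(w,b['extent'],33,np.radians(RY),(580,0)); print(round(b['conf'],2),np.array(b['extent']),np.array(inrack(x)),f)
cv2.imwrite('pics/w9.png',cv2.resize(np.hstack([w['frame'],cv2.resize(s['frame'][140:260,210:370],(560,420),interpolation=cv2.INTER_CUBIC)])[:,:,::-1],(800,300)))
E
```

```text
[ 594.4 -124.4  239. ] 9.917919856483143 [ 0.3  1.  -0.8]
knob [(0.69, array([ 607.5, -188. ])), (0.92, array([ 603. , -188.7]))]
[(0.81, array([279.7,  87.1]), array([  1.9, -47. ])), (0.2, array([275.1,  30.4]), array([-2.3,  1.1]))]
0.56 [244.   58.9 318.6 111.6] [  3.2 -45.8] [ 0.2  0.1 -0.2 -0.1]
0.46 [291.2 309.1 354.3 378.9] [  49.9 -325.8] [  1.1  13.2  -1.  -13.2]
```

View pics/w9.png

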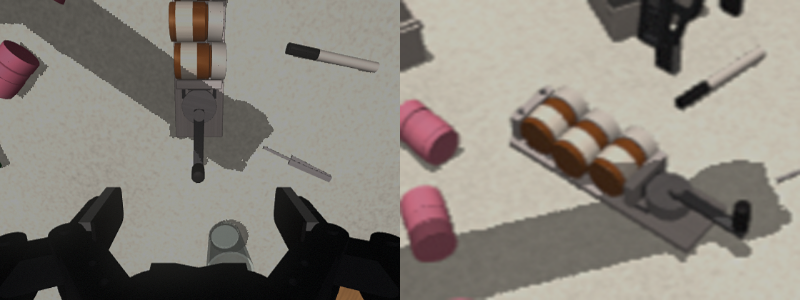

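The left half shows the row pushed together and the lever pointing straight away from it, with the knob at (198,172). The cam reads about 1.8 by geometry. Next is T1 from the tub.

```bash
python3 - <<'E'
from h import *
plan([([488.5,338.3,200],-11,.92,1),([488.5,338.3,90],-11,.92,4)])
E
```

```text
[[39.4,-2,3.3,0,0,1.7,0.92],[39.3,-3.2,3.2,0,0,1.8,0.92],[39.3,-4.4,3.3,-0.1,0,1.7,0.92],[39,-5.6,3.2,0,0,1.8,0.92],[38.9,-6.8,3.2,0,0,1.7,0.92]]
[[38.7,-7.9,3.3,0,0,1.8,0.92],[38.3,-9.2,3.2,0,0,1.7,0.92],[38.1,-10.3,3.3,-0.1,0,1.8,0.92],[37.8,-11.5,3.2,0,0,1.7,0.92],[37.4,-12.6,3.2,0,0,1.8,0.92]]
[[37,-13.7,3.2,0,0,1.7,0.92],[36.5,-14.9,3.3,0,0,1.8,0.92],[0,0,27.5,0,0,0,0.92],[0,0,27.5,0,0,0,0.92],[0,0,27.5,0,0,0,0.92]]
[[0,0,27.5,0,0,0,0.92],[0,0,0,0,0,0,0.92],[0,0,0,0,0,0,0.92],[0,0,0,0,0,0,0.92],[0,0,0,0,0,0,0.92]]
```

Request:
arm_command(steps=[[39.4,-2,3.3,0,0,1.7,0.92],[39.3,-3.2,3.2,0,0,1.8,0.92],[39.3,-4.4,3.3,0,0,1.7,0.92],[39,-5.6,3.2,0,0,1.8,0.92],[38.9,-6.8,3.2,0,0,1.7,0.92]])

```text
clock: 33.03
position: [549.6, 71.0, 222.8]
tcp_rot: [0.7, 0.715, -0.001, -0.001]
force: [0.1, 0.4, -0.0]
opening: 78.6
gripper_force: 0.0
```

Request:
arm_command(steps=[[38.7,-7.9,3.3,0,0,1.8,0.92],[38.3,-9.2,3.2,0,0,1.7,0.92],[38.1,-10.3,3.3,0,0,1.8,0.92],[37.8,-11.5,3.2,0,0,1.7,0.92],[37.4,-12.6,3.2,0,0,1.8,0.92]])

```text
clock: 33.45
position: [505.3, 263.6, 206.8]
tcp_rot: [0.752, 0.659, -0.001, -0.001]
force: [0.8, 0.7, 0.1]
opening: 78.5
gripper_force: 0.0
```

Request:
arm_command(steps=[[37,-13.7,3.2,0,0,1.7,0.92],[36.5,-14.9,3.3,0,0,1.8,0.92],[0,0,27.5,0,0,0,0.92],[0,0,27.5,0,0,0,0.92],[0,0,27.5,0,0,0,0.92]])

```text
clock: 33.87
position: [487.6, 340.0, 116.9]
tcp_rot: [0.771, 0.637, -0.001, -0.001]
force: [0.1, 0.7, -0.6]
opening: 78.5
gripper_force: 0.0
```

Request:
arm_command(steps=[[0,0,27.5,0,0,0,0.92],[0,0,0,0,0,0,0.92],[0,0,0,0,0,0,0.92],[0,0,0,0,0,0,0.92],[0,0,0,0,0,0,0.92]])

```text
clock: 34.28
position: [489.2, 339.3, 92.4]
tcp_rot: [0.772, 0.636, 0.0, -0.001]
force: [-0.1, -0.3, 0.5]
opening: 78.5
gripper_force: 0.0
```

```bash
python3 - <<'E'
from h import *
np.set_printoptions(precision=1,suppress=True)
P,R,o=cur(); print(P,psi_now(R),o['opening'])
w=ctrl.capture('wrist')
for b in ctrl.boxes_of('jar1_c',w)[:2]:
    for y in(-9.5,-11.7): print(round(b['conf'],2),np.array(b['extent']),fitjar(w,b['extent'],27,np.radians(y),(488,338)))
hsv=cv2.cvtColor(w['frame'],cv2.COLOR_RGB2HSV); m=cv2.inRange(hsv,(5,110,30),(20,255,255)); n,l,st,c=cv2.connectedComponentsWithStats(m)
print([st[i] for i in range(1,n) if st[i][4]>150])
t=ctrl.capture('top'); print([(q,b['conf'],np.array(b['extent'])) for q in('lid',) for b in ctrl.boxes_of(q,t)[:3]])
E
```

```text
[489.2 339.3  92.4] -10.98659250150716 78.51465555263034
[array([ 270,  187,   33,   73, 2230], dtype=int32), array([220, 189,  17,  71, 944], dtype=int32)]
[('lid', 0.84, array([ 69. , 246.7, 116.9, 299.4]))]
```

Request:
arm_command(steps=[[0,0.5,16,0,0,0,0.92],[0,0.5,16,0,0,0,0.92],[0,0,16,0,0,0,0.92],[0,0,16,0,0,0,0.92],[0,0,10,0,0,0,0.92]])

```text
clock: 34.9
position: [488.1, 338.4, 15.5]
tcp_rot: [0.771, 0.636, -0.002, -0.001]
force: [0.0, -0.1, 0.2]
opening: 78.6
gripper_force: 0.0
```

Request:
arm_command(steps=[[0,0,6,0,0,0,0.92],[0,0,0,0,0,0,0.92],[0,0,0,0,0,0,0.5],[0,0,0,0,0,0,0.5],[0,0,0,0,0,0,0.5]], squeeze=60)

```text
clock: 35.32
position: [493.5, 339.0, 14.3]
tcp_rot: [0.772, 0.636, 0.003, 0.0]
force: [1.5, -2.3, 16.9]
opening: 63.7
gripper_force: 67.1
```

Request:
arm_command(steps=[[0,0,0,0,0,0,0.5],[0,0,0,0,0,0,0.5],[0,0,0,0,0,0,0.5],[0,0,0,0,0,0,0.5],[0,0,0,0,0,0,0.5]])

```text
clock: 35.73
position: [493.5, 339.0, 14.3]
tcp_rot: [0.772, 0.636, 0.003, 0.0]
force: [1.8, -2.1, 15.9]
opening: 63.0
gripper_force: 67.1
```

Request:
arm_command(steps=[[0,0,-10,0,0,0,0.5],[0,0,-30,0,0,0,0.5],[0,0,-40,0,0,0,0.5],[0,0,-40,0,0,0,0.5],[0,0,-30,0,0,0,0.5]])

```text
clock: 36.15
position: [489.6, 338.7, 163.9]
tcp_rot: [0.772, 0.636, -0.0, -0.001]
force: [0.1, 1.0, -0.7]
opening: 63.2
gripper_force: 66.2
```

Request:
arm_command(steps=[[0,0,-10,0,0,0,0.5],[0,0,0,0,0,0,0.5],[0,0,0,0,0,0,0.5],[0,0,0,0,0,0,0.5],[0,0,0,0,0,0,0.5]])

```text
clock: 36.57
position: [488.0, 337.8, 168.4]
tcp_rot: [0.771, 0.636, -0.003, -0.001]
force: [-0.2, -0.4, -0.7]
opening: 63.2
gripper_force: 66.2
```

```bash
python3 - <<'E'
from h import *
np.set_printoptions(precision=1,suppress=True)
P,R,o=cur(); print(P,psi_now(R),o['opening'],o['gripper_force'],o['force'])
plan([(rk(1,23.2,165),RY,.5,10),(rk(1,23.2,100),RY,.5,4),(rk(1,23.2,75),RY,.5,3)])
E
```

```text
[488.  337.8 168.4] -10.96047365072589 63.230637315359346 66.15082740783691 [-0.2 -0.4 -0.7]
[[-29.1,13.9,0.4,0,0,-2.1,0.5],[-29.7,12.8,0.3,-0.1,0,-2.1,0.5],[-30.1,11.8,0.4,0,0,-2,0.5],[-30.4,10.6,0.4,0,0.1,-2.1,0.5],[-30.9,9.6,0.3,-0.1,0,-2.1,0.5]]
[[-31.2,8.4,0.4,0,0,-2.1,0.5],[-31.4,7.3,0.3,-0.1,0,-2.1,0.5],[-31.7,6.1,0.4,0,0,-2,0.5],[-32,5,0.3,0,0,-2.1,0.5],[-32,3.8,0.4,-0.1,0,-2.1,0.5]]
[[0,0,16.3,0,0,0,0.5],[0,0,16.2,0,0,0,0.5],[0,0,16.3,0,0,0,0.5],[0,-0.1,16.2,0,0,0,0.5],[0,0,8.3,0,0,0,0.5]]
[[0,0,8.4,0,0,0,0.5],[0.1,0,8.3,0,0,0,0.5],[0,0,0,0,0,0,0.5],[0,0,0,0,0,0,0.5],[0,0,0,0,0,0,0.5]]
```

Request:
arm_command(steps=[[-29.1,13.9,0.4,0,0,-2.1,0.5],[-29.7,12.8,0.3,0,0,-2.1,0.5],[-30.1,11.8,0.4,0,0,-2,0.5],[-30.4,10.6,0.4,0,0,-2.1,0.5],[-30.9,9.6,0.3,0,0,-2.1,0.5]])

```text
clock: 36.98
position: [529.0, 180.4, 166.8]
tcp_rot: [0.71, 0.704, -0.003, -0.002]
force: [0.3, -0.1, -1.7]
opening: 63.2
gripper_force: 66.2
```

Request:
arm_command(steps=[[-31.2,8.4,0.4,0,0,-2.1,0.5],[-31.4,7.3,0.3,0,0,-2.1,0.5],[-31.7,6.1,0.4,0,0,-2,0.5],[-32,5,0.3,0,0,-2.1,0.5],[-32,3.8,0.4,0,0,-2.1,0.5]])

```text
clock: 37.4
position: [569.5, 24.2, 164.9]
tcp_rot: [0.643, 0.766, -0.002, -0.002]
force: [0.5, 0.1, -1.2]
opening: 63.6
gripper_force: 66.2
```

Request:
arm_command(steps=[[0,0,16.3,0,0,0,0.5],[0,0,16.2,0,0,0,0.5],[0,0,16.3,0,0,0,0.5],[0,0,16.2,0,0,0,0.5],[0,0,8.3,0,0,0,0.5]])

```text
clock: 37.82
position: [567.8, 25.5, 89.9]
tcp_rot: [0.644, 0.765, -0.003, -0.003]
force: [-1.0, -0.6, -1.0]
opening: 63.0
gripper_force: 66.2
```

Request:
arm_command(steps=[[0,0,8.4,0,0,0,0.5],[0,0,8.3,0,0,0,0.5],[0,0,0,0,0,0,0.5],[0,0,0,0,0,0,0.5],[0,0,0,0,0,0,0.5]])

```text
clock: 38.23
position: [570.4, 25.9, 77.0]
tcp_rot: [0.644, 0.765, -0.001, -0.001]
force: [-0.2, -0.8, -0.6]
opening: 63.5
gripper_force: 66.2
```

```bash
python3 - <<'E'
from h import *
np.set_printoptions(precision=1,suppress=True)
P,R,o=cur(); print(P,np.array(inrack(P)),psi_now(R),o['opening'],o['gripper_force'],o['force'],R[:,2]*1000)
plan([(rk(1,23.2,64),RY,.5,5)])
E
```

```text
[570.4  25.9  77. ] [ 2.4 23.6] 9.831910920337847 63.500310905697816 66.17169499397278 [-0.2 -0.8 -0.6] [   -2.5     0.1 -1000. ]
[[-0.1,-0.3,2.6,0,0,0,0.5],[-0.1,-0.3,2.6,-0.1,0,0,0.5],[0,-0.2,2.6,0,0,0,0.5],[-0.1,-0.3,2.6,0,0,0,0.5],[-0.1,-0.3,2.6,0,0,0,0.5]]
```

Request:
arm_command(steps=[[-0.1,-0.3,2.6,0,0,0,0.5],[-0.1,-0.3,2.6,0,0,0,0.5],[0,-0.2,2.6,0,0,0,0.5],[-0.1,0,2.6,0,0,0,0.5],[0,0,2,0,0,0,0.5]])

```text
clock: 38.65
position: [569.0, 25.5, 63.8]
tcp_rot: [0.644, 0.765, -0.001, -0.001]
force: [-0.1, 0.5, -1.4]
opening: 63.1
gripper_force: 66.2
```

Request:
arm_command(steps=[[0,0,1,0,0,0,0.5],[0,0,1,0,0,0,0.5],[0,0,0,0,0,0,0.5],[0,0,0,0,0,0,0.5],[0,0,0,0,0,0,0.5]])

```text
clock: 39.07
position: [569.1, 25.5, 62.2]
tcp_rot: [0.644, 0.765, -0.001, -0.001]
force: [-0.3, 0.3, -0.5]
opening: 62.8
gripper_force: 66.3
```

Request:
arm_command(steps=[[0,0,1,0,0,0,0.5],[0,0,0,0,0,0,0.5],[0,0,0.7,0,0,0,0.5],[0,0,0,0,0,0,0.5],[0,0,0,0,0,0,0.5]])

```text
clock: 39.48
position: [569.2, 26.1, 61.7]
tcp_rot: [0.644, 0.765, -0.0, -0.002]
force: [-4.6, 0.9, 11.0]
opening: 63.4
gripper_force: 67.8
```

Request:
arm_command(steps=[[0,0,0,0,0,0,0.7],[0,0,0,0,0,0,0.85],[0,0,0,0,0,0,1],[0,0,0,0,0,0,1],[0,0,-10,0,0,0,1]])

```text
clock: 39.9
position: [567.7, 25.3, 69.1]
tcp_rot: [0.644, 0.765, -0.003, -0.002]
force: [1.2, -0.2, -1.2]
opening: 85.3
gripper_force: 0.0
```

Request:
arm_command(steps=[[0,0,-25,0,0,0,1],[0,0,-40,0,0,0,1],[0,0,-40,0,0,0,1],[0,0,-40,0,0,0,1],[0,0,-30,0,0,0,1]])

```text
clock: 40.32
position: [570.4, 24.9, 249.3]
tcp_rot: [0.644, 0.765, 0.0, -0.0]
force: [0.7, -0.2, -0.5]
opening: 85.3
gripper_force: 0.0
```

```bash
python3 - <<'E'
from h import *
np.set_printoptions(precision=1,suppress=True)
P,R,o=cur(); print(P)
s=ctrl.capture('side'); t=ctrl.capture('top')
for i in(s,t):
  for b in ctrl.boxes_of('jar1_c',i):
    e=b['extent']; X=at(i,[(e[0]+e[2])/2,(e[1]+e[3])/2],73); r=np.array(inrack(X))
    if abs(r[0])<60: print(round(b['conf'],2),r,np.array(e))
print('exp side',px(s,rk(0,23.2,72.8)),px(t,rk(0,23.2,72.8)))
for q,z in(('lid',5),('lid_tab',31),('lid_back',5)): print(q,[(round(c,2),u,at(i,u,z)[:2]) for i in(s,t) for c,u in loc(q,i,.25)])
print([(b['conf'],np.array(b['extent'])) for i in(s,t) for b in ctrl.boxes_of('lid',i)[:2]])
m=np.hstack([cv2.resize(s['frame'][60:280,80:370],(560,420)),cv2.resize(t['frame'][190:320,40:310],(860,420))])[:,:,::-1]
cv2.imwrite('pics/w10.png',cv2.resize(m,(800,237),interpolation=cv2.INTER_AREA))
plan([([290,450,300],-11.7,.5,1)])
E
```

```text
[570.4  24.9 249.3]
0.96 [-30.2 -67.8] [285.8 190.7 311.3 219.6]
0.36 [-32.  -82.8] [253.9 174.4 352.  242.5]
0.65 [ -4.1 -44.9] [283.7 190.4 302.2 213.1]
0.41 [ -16.8 -124.1] [299.3 188.  337.9 214.7]
exp side [277.8 181.5] [271.3 204.2]
lid [(0.92, array([110.6, 135.2]), array([356.8, 565.2])), (0.63, array([320.4, 212.5]), array([618.3, -82.7])), (0.31, array([287.2, 203.1]), array([575.6,  -0.7])), (0.3, array([286.7, 196.6]), array([589.7,  17.6])), (0.56, array([100.8, 274.2]), array([352.7, 573.2]))]
lid_tab [(0.79, array([ 86.3, 132.7]), array([299.5, 592.2])), (0.36, array([342.9, 224.5]), array([ 617.1, -162.9])), (0.6, array([ 96.3, 291.7]), array([298.1, 575.1]))]
lid_back [(0.86, array([133.7, 125.9]), array([431. , 556.4])), (0.75, array([105.8, 247.6]), array([437.9, 561. ]))]
[(0.64, array([ 81.5, 111. , 141.2, 158.9])), (0.55, array([308. , 207.5, 351.7, 237.1])), (0.8, array([ 66.9, 246.1, 129.3, 301.8]))]
[[35.9,-15.6,-4.2,0,0,1.7,0.5],[35.3,-16.7,-4.1,0,0,1.6,0.5],[34.9,-17.7,-4.2,-0.1,0,1.7,0.5],[34.4,-18.6,-4.2,0,0,1.6,0.5],[33.8,-19.7,-4.2,0,0,1.7,0.5]]
[[33.2,-20.6,-4.2,0,0,1.6,0.5],[32.7,-21.6,-4.2,-0.1,0,1.7,0.5],[32,-22.5,-4.3,0,0,1.6,0.5],[31.3,-23.3,-4.2,0,0,1.7,0.5],[30.6,-24.3,-4.3,0,0,1.7,0.5]]
[[29.9,-25.3,-4.2,0,0,1.6,0.5],[29.2,-26,-4.3,-0.1,0,1.7,0.5],[28.4,-26.9,-4.3,0,0,1.6,0.5],[0,0,0,0,0,0,0.5],[0,0,0,0,0,0,0.5]]
```

View pics/w10.png

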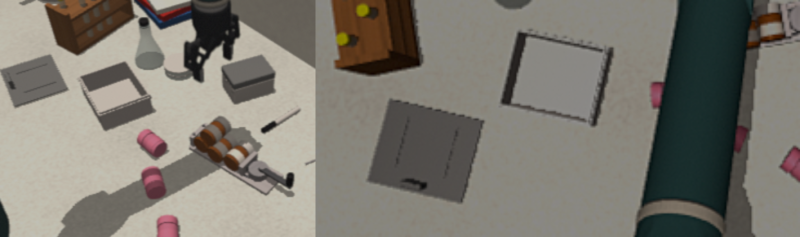

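The left half shows the saddle jar on the row and the tub empty. The right half shows the lid flat, knocked a few centimetres aside, with corners at (391,99), (483,121), (462,202) and (369,182) and the tab at (413,184).

```bash
python3 - <<'E'
from h import *
np.set_printoptions(precision=1,suppress=True)
t=ctrl.capture('top'); f=lambda u,v:(40+(u-315.5)/1.794,190+v/1.823)
L=np.array([at(t,f(*k),9)[:2] for k in((391,99),(483,121),(462,202),(369,182))]); print(L,L.mean(0))
for a,b in((3,0),(2,1),(2,3),(1,0)): d=L[b]-L[a]; print(np.linalg.norm(d),np.degrees(np.arctan2(d[1],d[0])))
print('tabtop',at(t,f(413,183),41))
plan([([310,480,300],-11.7,.5,1)])
E
```

```text
[[448.5 636.4]
 [409.2 469.7]
 [268.7 501.5]
 [303.5 668. ]] [357.5 568.9]
148.3293043856317 -12.302747697705732
144.13165000702372 -12.780833028260663
170.10875235837554 78.17831321415848
171.32786632408934 76.76937870815527
tabtop [302.4 577.6  41. ]
[[35.2,-12.7,-3.9,0,0,1.5,0.5],[34.8,-13.7,-3.8,0,0,1.6,0.5],[34.4,-14.6,-3.9,-0.1,0,1.5,0.5],[34,-15.5,-3.9,0,0,1.5,0.5],[33.6,-16.4,-3.9,0,0,1.6,0.5]]
[[33.2,-17.4,-3.9,0,0,1.5,0.5],[32.7,-18.2,-3.9,0,0,1.6,0.5],[32.1,-19.1,-3.9,-0.1,0,1.5,0.5],[31.7,-19.9,-3.9,0,0,1.5,0.5],[31.1,-20.7,-4,0,0,1.6,0.5]]
[[30.5,-21.6,-3.9,0,0,1.5,0.5],[29.9,-22.4,-3.9,0,0,1.5,0.5],[29.4,-23.2,-4,0,0,1.6,0.5],[28.7,-24,-3.9,-0.1,0,1.5,0.5],[0,0,0,0,0,0,0.5]]
```

Request:
arm_command(steps=[[35.2,-12.7,-3.9,0,0,1.5,0.5],[34.8,-13.7,-3.8,0,0,1.6,0.5],[34.4,-14.6,-3.9,0,0,1.5,0.5],[34,-15.5,-3.9,0,0,1.5,0.5],[33.6,-16.4,-3.9,0,0,1.6,0.5]])

```text
clock: 41.38
position: [476.0, 188.9, 265.2]
tcp_rot: [0.695, 0.719, -0.001, -0.001]
force: [0.6, -0.3, 0.3]
opening: 42.8
gripper_force: 0.0
```

Request:
arm_command(steps=[[33.2,-17.4,-3.9,0,0,1.5,0.5],[32.7,-18.2,-3.9,0,0,1.6,0.5],[32.1,-19.1,-3.9,0,0,1.5,0.5],[31.7,-19.9,-3.9,0,0,1.5,0.5],[31.1,-20.7,-4,0,0,1.6,0.5]])

```text
clock: 41.8
position: [383.2, 351.5, 285.3]
tcp_rot: [0.741, 0.671, -0.001, -0.001]
force: [1.2, 0.8, 0.1]
opening: 42.3
gripper_force: 0.0
```

Request:
arm_command(steps=[[30.5,-21.6,-3.9,0,0,1.5,0.5],[29.9,-22.4,-3.9,0,0,1.5,0.5],[29.4,-23.2,-4,0,0,1.6,0.5],[28.7,-24,-3.9,0,0,1.5,0.5],[0,0,0,0,0,0,0.5]])

```text
clock: 42.22
position: [304.1, 487.3, 300.9]
tcp_rot: [0.772, 0.636, -0.001, -0.003]
force: [-0.9, -0.3, 1.3]
opening: 42.8
gripper_force: 0.0
```

Request:
arm_command(steps=[[0,0,0,0,0,0,0.5],[0,0,0,0,0,0,0.5],[0,0,0,0,0,0,0.5],[0,0,0,0,0,0,0.5],[0,0,0,0,0,0,0.5]])

```text
clock: 42.63
position: [311.1, 479.1, 301.2]
tcp_rot: [0.776, 0.631, -0.001, -0.001]
force: [0.5, 0.2, 0.3]
opening: 42.6
gripper_force: 0.0
```

```bash
python3 - <<'E'
from h import *
np.set_printoptions(precision=1,suppress=True)
P,R,o=cur(); print(P,psi_now(R))
w=ctrl.capture('wrist'); t=ctrl.capture('top')
for q,z in(('lid',5),('lid_tab',31),('lid_back',5)): print(q,[(round(c,2),u,at(i,u,z)[:2]) for i in(w,t) for c,u in loc(q,i,.25)])
save(w,'w11.png',1.4)
E
```

```text
[311.1 479.1 301.2] -11.786280253048938
lid [(0.95, array([302.7,  72. ]), array([360.1, 572.4])), (0.8, array([ 97.9, 271.4]), array([361.6, 582.9])), (0.27, array([370.7, 177.2]), array([ 667.2, -300.5]))]
lid_tab [(0.89, array([248.7,  71.5]), array([300.8, 583.4])), (0.71, array([270.6, 207.4]), array([563.9,  28.2])), (0.59, array([ 90.8, 289.7]), array([304.3, 592.7]))]
lid_back [(0.44, array([426.4, 235.6]), array([481.1, 341.1])), (0.43, array([248.6,  71.9]), array([299. , 585.3])), (0.74, array([106.8, 248.8]), array([434. , 557.6])), (0.69, array([279.9, 207.1]), array([568.5,  -1.5]))]
```

View pics/w11.png

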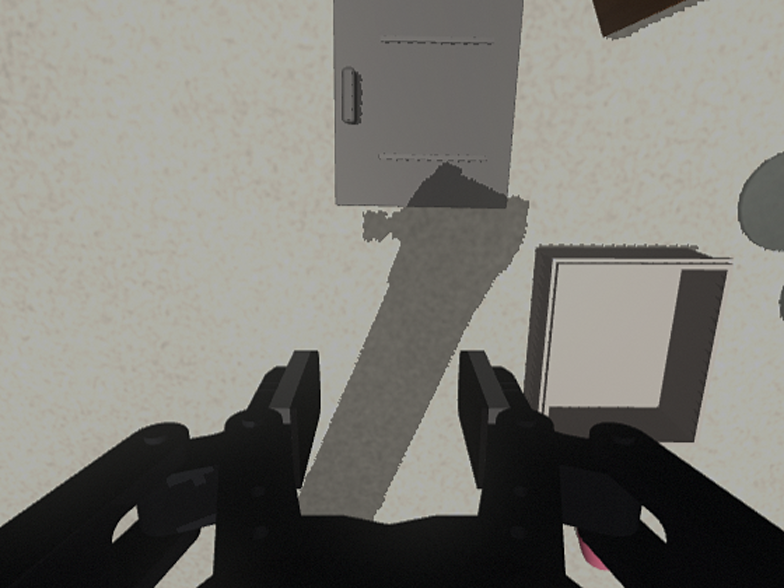

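The final wrist view shows the lid's near edge from (335,205) to (507,208), the tab at (348,95), and the tub rim corner at (553,259).

```bash
python3 - <<'E'
from h import *
np.set_printoptions(precision=1,suppress=True)
w=ctrl.capture('wrist'); f=lambda *k:np.array(k)/1.4
A,B,C,D=[at(w,f(*k),9)[:2] for k in((335,205),(507,208),(333,3),(523,3))]; print(A,B,np.linalg.norm(B-A))
ang=lambda d:np.degrees(np.arctan2(d[1],d[0])); print('edge',ang(B-A),'left',ang(C-A)-90,'right',ang(D-B)-90)
y=np.radians(-12); ux=np.array([np.cos(y),np.sin(y)]);uy=np.array([-np.sin(y),np.cos(y)])
c=(A+B)/2+87*uy; print('centre',c,'tab',c-60*ux,'tabtop',at(w,f(348.5,95),41)[:2])
E1,E2=at(w,f(553,258),64)[:2],at(w,f(732,258),64)[:2]; print('tub rim +y edge',E1,E2,ang(E2-E1),np.linalg.norm(E2-E1),'centre',E1+68*ux-81*uy)
T=np.array([298.5,582.])
plan([([*T,110],-12,.5,1),([*T,30],-12,.5,4),([*T,17],-12,.5,3)])
E
```

```text
[268.  505.5] [413.1 472.9] 148.7003916008934
edge -12.678268591583711 left -12.829043383786257 right -12.43538807099489
centre [358.6 574.3] tab [299.9 586.8] tabtop [301.3 587. ]
tub rim +y edge [431.5 436.8] [567.4 408.7] -11.669322067167792 138.77732837580234 centre [481.2 343.4]
[[16.3,-5.2,31.9,0,0,0.1,0.5],[16.2,-5.3,31.8,-0.1,0,0,0.5],[16.3,-5.3,31.8,0,0,0.1,0.5],[16.2,-5.4,31.9,0,0,0,0.5],[16.2,-5.3,31.8,-0.1,0,0.1,0.5]]
[[16.3,-5.4,31.9,0,0,0,0.5],[0,0,20,0,0,0,0.5],[0,0,20,0,0,0,0.5],[0,0,20,0,0,0,0.5],[0,0,20,0,0,0,0.5]]
[[0,0,4.3,0,0,0,0.5],[0,0,4.3,0,0,0,0.5],[0,0,4.4,0,0,0,0.5],[0,0,0,0,0,0,0.5],[0,0,0,0,0,0,0.5]]
```

Request:
arm_command(steps=[[16.9,-5,31.9,0,0,0.8,0.5],[17,-5,31.8,0,0,0,0.5],[17,-5,31.8,0,0,0,0.5],[17,-5,31.9,0,0,0,0.5],[17,-5,31.8,0,0,0,0.5]])

```text
clock: 43.5
position: [303.0, 569.3, 140.4]
tcp_rot: [0.78, 0.626, -0.001, -0.001]
force: [0.1, -0.1, 1.0]
opening: 42.5
gripper_force: 0.0
```

Request:
arm_command(steps=[[17,-5,31.9,0,0,0,0.5],[0,0,15,0,0,0,0.5],[0,0,15,0,0,0,0.5],[0,0,0,0,0,0,0.5],[0,0,0,0,0,0,0.5]])

```text
clock: 43.92
position: [302.3, 585.4, 79.8]
tcp_rot: [0.78, 0.626, -0.002, -0.001]
force: [0.9, -0.4, -0.1]
opening: 42.5
gripper_force: 0.0
```

```bash
python3 - <<'E'
from h import *
np.set_printoptions(precision=1,suppress=True)
P,R,o=cur(); print(P,psi_now(R))
w=ctrl.capture('wrist'); print([(c,u,at(w,u,31)[:2]) for c,u in loc('lid_tab',w,.2)])
for z,n in((9,'lid corners'),): print([px(w,[*(np.array([358.6,574.3])+a*74*np.array([.976,-.218])+b*87*np.array([.218,.976])),9]) for a,b in((-1,-1),(-1,1))])
# edge scan: near edge (-y) and left edge using gradient along columns
g=cv2.cvtColor(w['frame'],cv2.COLOR_RGB2GRAY).astype(int)
for c in(200,230,300,330): col=g[:,c]; d=col[6:]-col[:-6]; i=np.argsort(-abs(d))[:3]; print(c,i+3,d[i])
for r in(60,120,180): row=g[r]; d=row[6:]-row[:-6]; i=np.argsort(-abs(d))[:4]; print('row',r,i+3,d[i])
plan([([300.2,587.2,16],-12.6,.5,5)])
E
```

```text
[302.3 585.4  79.8] -12.510585765491905
[(0.57, array([275.5, 227.7]), array([301.6, 585.7]))]
[array([253. , 333.1]), array([247.3,  65.5])]
200 [263 260 262] [-179 -175 -175]
230 [366 368 369] [-112 -107 -107]
300 [372 368  64] [-110 -105 -102]
330 [368 366 369] [-110 -108 -107]
row 60 [534 533 497 535] [-12 -11   9  -9]
row 120 [250 508 504 505] [-104   98   98   97]
row 180 [498 251 494 497] [ 109 -100   96   94]
[[0,-0.5,13.2,0,0,0,0.5],[0,-0.5,13.1,-0.1,0,0,0.5],[0,-0.6,13.2,0,-0.1,0,0.5],[0,-0.5,13.1,0,0,0.1,0.5],[0,-0.6,13.2,-0.1,0,0,0.5]]
```

Request:
arm_command(steps=[[0.3,-0.5,13.2,0,0,0,0.5],[0.3,-0.5,13.1,0,0,0,0.5],[0.3,0,13.2,0,0,0,0.5],[0,0,13.1,0,0,0,0.5],[0,0,11,0,0,0,0.5]])

```text
clock: 44.43
position: [300.4, 586.4, 14.2]
tcp_rot: [0.78, 0.626, -0.002, -0.001]
force: [0.2, 0.4, 0.2]
opening: 42.6
gripper_force: 0.0
```

Request:
arm_command(steps=[[0,0,0,0,0,0,0],[0,0,0,0,0,0,0],[0,0,0,0,0,0,0],[0,0,0,0,0,0,0],[0,0,0,0,0,0,0]], squeeze=80)

```text
clock: 44.85
position: [301.1, 587.5, 17.0]
tcp_rot: [0.78, 0.626, -0.001, -0.001]
force: [0.4, 0.3, -1.4]
opening: 8.3
gripper_force: 80.6
```

Request:
arm_command(steps=[[0,0,-5,0,0,0,0],[0,0,-20,0,0,0,0],[0,0,-40,0,0,0,0],[0,0,-40,0,0,0,0],[0,0,-40,0,0,0,0]])

```text
clock: 45.27
position: [301.3, 586.7, 163.3]
tcp_rot: [0.78, 0.626, -0.002, -0.001]
force: [0.2, 0.9, -1.7]
opening: 8.3
gripper_force: 80.5
```

Request:
arm_command(steps=[[0,0,-20,0,0,0,0],[0,0,0,0,0,0,0],[0,0,0,0,0,0,0],[0,0,0,0,0,0,0],[0,0,0,0,0,0,0]])

```text
clock: 45.68
position: [300.7, 586.1, 179.5]
tcp_rot: [0.78, 0.626, -0.003, -0.0]
force: [-0.1, 0.7, -1.2]
opening: 8.7
gripper_force: 80.6
```

```bash
python3 - <<'E'
from h import *
np.set_printoptions(precision=1,suppress=True)
P,R,o=cur(); print(P,psi_now(R),o['opening'],o['gripper_force'],o['force'])
plan([([425,352.5,185],-11.6,0,9),([425,352.5,110],-11.6,0,5)])
E
```

```text
[300.7 586.1 179.5] -12.461892505398772 8.666268185102412 80.57477116584778 [-0.1  0.7 -1.2]
[[-22.4,19.1,-0.6,0,0,-0.1,0],[-22.4,19,-0.6,-0.1,0.1,-0.1,0],[-22.4,19,-0.6,0,0,-0.1,0],[-22.5,19,-0.6,0,0,-0.1,0],[-22.5,18.9,-0.6,0,0,-0.1,0]]
[[-22.5,18.9,-0.6,-0.1,0.1,-0.1,0],[-22.6,18.9,-0.6,0,0,-0.1,0],[-22.5,18.8,-0.6,0,0,-0.1,0],[-22.7,18.8,-0.7,0,0,-0.1,0],[0,0,15,0,0,0,0]]
[[0,0,15,0,0,0,0],[0,0,15,0,0,0,0],[0.1,0,15,0,0,0,0],[0,0,15,0,0,0,0],[0,0,0,0,0,0,0]]
```

Request:
arm_command(steps=[[-22.4,19.1,-0.6,0,0,-0.1,0],[-22.4,19,-0.6,0,0,-0.1,0],[-22.4,19,-0.6,0,0,-0.1,0],[-22.5,19,-0.6,0,0,-0.1,0],[-22.5,18.9,-0.6,0,0,-0.1,0]])

```text
clock: 46.1
position: [370.3, 455.2, 182.4]
tcp_rot: [0.777, 0.63, -0.003, -0.0]
force: [-0.1, 0.8, -2.0]
opening: 8.7
gripper_force: 80.5
```

Request:
arm_command(steps=[[-22.5,18.9,-0.6,0,0,-0.1,0],[-22.6,18.9,-0.6,0,0,-0.1,0],[-22.5,18.8,-0.6,0,0,-0.1,0],[-22.7,18.8,-0.7,0,0,-0.1,0],[0,0,15,0,0,0,0]])

```text
clock: 46.52
position: [430.4, 347.4, 172.6]
tcp_rot: [0.778, 0.629, -0.0, 0.0]
force: [0.9, -0.0, -2.0]
opening: 8.5
gripper_force: 80.6
```

Request:
arm_command(steps=[[0,0,15,0,0,0,0],[0,0,15,0,0,0,0],[0,0,15,0,0,0,0],[0,0,15,0,0,0,0],[0,0,0,0,0,0,0]])

```text
clock: 46.93
position: [423.1, 351.3, 107.4]
tcp_rot: [0.775, 0.632, -0.005, -0.0]
force: [-0.5, -0.3, -0.6]
opening: 8.4
gripper_force: 80.4
```

```bash
python3 - <<'E'
from h import *
np.set_printoptions(precision=1,suppress=True)
P,R,o=cur(); print(P,psi_now(R),o['opening'],o['gripper_force'],o['force'])
w=ctrl.capture('wrist'); P,R,o=cur(); print(P)
plan([([425,352.5,82],-11.6,0,5)])
g=cv2.cvtColor(w['frame'],cv2.COLOR_RGB2GRAY).astype(int)
for c in(300,350,400): col=g[:330,c]; d=col[6:]-col[:-6]; i=[k for k in range(2,len(d)-2) if abs(d[k])>20 and abs(d[k])==max(abs(d[k-2:k+3]))]; print(c,[(k+3,d[k]) for k in i])
for r in(40,): row=g[r]; d=row[6:]-row[:-6]; i=[k for k in range(2,len(d)-2) if abs(d[k])>20 and abs(d[k])==max(abs(d[k-2:k+3]))]; print(r,[(k+3,d[k]) for k in i])
u=np.radians(-11.6);ux=np.array([np.cos(u),np.sin(u)]);uy=np.array([-np.sin(u),np.cos(u)])
print('exp lid far edge mid (top z+103)',px(w,[*(P[:2]+60*ux+87*uy),P[2]-7]),'tub far edge',px(w,[*(np.array([482,340])+81*uy),64]))
E
```

```text
[423.1 351.3 107.4] -11.575504698867354 8.384982068868231 80.42518973350525 [-0.5 -0.3 -0.6]
[424. 352. 109.]
[[0.2,0.2,5.4,-0.1,0.1,0,0],[0.1,0.2,5.4,0,0,0,0],[0.2,0.2,5.4,-0.1,0.1,0,0],[0.2,0.2,5.4,-0.1,0.1,0,0],[0.1,0.1,5.3,-0.1,0,0,0]]
300 [(54, np.int64(-109)), (156, np.int64(-69)), (160, np.int64(-69)), (287, np.int64(46)), (292, np.int64(-88)), (293, np.int64(-88))]
350 [(54, np.int64(-107)), (137, np.int64(-67)), (141, np.int64(-72)), (305, np.int64(-61))]
400 [(54, np.int64(-104)), (151, np.int64(-66)), (154, np.int64(-76)), (303, np.int64(-59)), (306, np.int64(-61))]
40 [(548, np.int64(-126))]
exp lid far edge mid (top z+103) [435.6  51.4] tub far edge [400.   74.5]
```

Request:
arm_command(steps=[[0.3,0.2,5.4,0,0,0,0],[0.3,0.2,5.4,0,0,0,0],[0.4,0.2,5.4,0,0,0,0],[0.3,0.2,5.4,0,0,0,0],[0,0,3,0,0,0,0]])

```text
clock: 47.4
position: [426.3, 354.6, 86.3]
tcp_rot: [0.775, 0.632, -0.002, -0.001]
force: [-0.7, 0.3, -0.9]
opening: 8.6
gripper_force: 80.6
```

Request:
arm_command(steps=[[0,0,1.5,0,0,0,0],[0,0,1.5,0,0,0,0],[0,0,1,0,0,0,0],[0,0,0,0,0,0,0],[0,0,0,0,0,0,0]])

```text
clock: 47.82
position: [426.5, 354.7, 83.0]
tcp_rot: [0.775, 0.632, -0.001, -0.001]
force: [-0.3, 0.6, -2.1]
opening: 8.1
gripper_force: 80.6
```

Request:
arm_command(steps=[[-1.5,-1,1,0,0,0,0],[0,0,1,0,0,0,0],[0,0,1,0,0,0,0],[0,0,1,0,0,0,0],[0,0,0,0,0,0,0]])

```text
clock: 48.23
position: [425.1, 353.3, 78.6]
tcp_rot: [0.775, 0.632, -0.002, -0.001]
force: [0.1, -0.0, -2.0]
opening: 8.5
gripper_force: 80.6
```

Request:
arm_command(steps=[[0,0,1,0,0,0,0],[0,0,1,0,0,0,0],[0,0,1,0,0,0,0],[0,0,0,0,0,0,0],[0,0,0,0,0,0,0]])

```text
clock: 48.65
position: [425.2, 353.3, 75.8]
tcp_rot: [0.775, 0.632, -0.001, -0.001]
force: [-0.3, -0.2, -1.6]
opening: 8.4
gripper_force: 80.6
```

Request:
arm_command(steps=[[0,0,0.7,0,0,0,0],[0,0,0.7,0,0,0,0],[0,0,0,0,0,0,0],[0,0,0,0,0,0,0],[0,0,0,0,0,0,0]])

```text
clock: 49.07
position: [425.2, 353.4, 75.3]
tcp_rot: [0.775, 0.632, -0.001, -0.001]
force: [-2.5, -1.7, 6.7]
opening: 8.1
gripper_force: 81.8
```

Request:
arm_command(steps=[[0,0,0,0,0,0,0.2],[0,0,0,0,0,0,0.4],[0,0,0,0,0,0,0.5],[0,0,0,0,0,0,0.5],[0,0,-5,0,0,0,0.5]])

```text
clock: 49.48
position: [424.6, 352.9, 78.7]
tcp_rot: [0.775, 0.632, -0.002, -0.001]
force: [1.4, 0.2, -0.2]
opening: 42.6
gripper_force: 0.0
```

Request:
arm_command(steps=[[0,0,-30,0,0,0,0.5],[0,0,-40,0,0,0,0.5],[-5,0,-40,0,0,0,0.5],[-30,-5,-40,0,0,0,0.5],[-30,-5,-40,0,0,0,0.5]])

```text
clock: 49.9
position: [406.7, 301.2, 257.8]
tcp_rot: [0.774, 0.633, -0.001, -0.001]
force: [-0.7, 0.2, 0.6]
opening: 42.9
gripper_force: 0.0
```

Request:
arm_command(steps=[[0,0,-30,0,0,0,0.5],[0,0,0,0,0,0,0.5],[0,0,0,0,0,0,0.5],[0,0,0,0,0,0,0.5],[0,0,0,0,0,0,0.5]])

```text
clock: 50.32
position: [406.1, 301.2, 284.6]
tcp_rot: [0.775, 0.632, -0.003, -0.001]
force: [-0.2, 0.6, 0.7]
opening: 43.1
gripper_force: 0.0
```

```bash
python3 - <<'E'
from h import *
np.set_printoptions(precision=1,suppress=True)
P,R,o=cur(); print(P,psi_now(R),o['force'])
w=ctrl.capture('wrist'); s=ctrl.capture('side'); t=ctrl.capture('top')
N=dict(w=w,s=s,t=t)
for q,z in(('lid',64),('lid_tab',90),('lid_back',64),('cam_knob',57),('jar1_c',73)): print(q,[(n,round(c,2),at(i,u,z)[:2]) for n,i in N.items() for c,u in loc(q,i,.3)])
# lid quad in wrist by dark-gray threshold
hsv=cv2.cvtColor(w['frame'],cv2.COLOR_RGB2HSV); m=cv2.inRange(hsv,(0,0,60),(179,60,140)); m=cv2.morphologyEx(m,cv2.MORPH_CLOSE,np.ones((9,9)))
for c in sorted(cv2.findContours(m,0,2)[0],key=cv2.contourArea)[-2:]:
    q=cv2.approxPolyDP(c,6,True)[:,0]; print(cv2.contourArea(c),q.tolist(),[at(w,k,68)[:2].round(1).tolist() for k in q])
E
```

```text
[406.1 301.2 284.6] -11.543384225271845 [-0.2  0.6  0.7]
lid [('w', 0.64, array([653.1, 337.4])), ('s', 0.85, array([492.3, 342.9]))]
lid_tab [('w', 0.93, array([426.3, 350.5])), ('s', 0.4, array([ 583.9, -201. ])), ('t', 0.78, array([421. , 351.7]))]
lid_back [('w', 0.64, array([558.9, 323.7])), ('s', 0.82, array([555.2, 328.4])), ('t', 0.95, array([554. , 325.1]))]
cam_knob [('t', 0.81, array([ 594.2, -186.4]))]
jar1_c [('s', 0.63, array([603.4, 342.5])), ('t', 0.58, array([574.5, -39.1]))]
2902.0 [[456, 34], [481, 44], [506, 35], [540, 0], [444, 0]] [[591.9, 393.7], [613.9, 380.6], [636.7, 383.7], [667.2, 406.7], [583.1, 424.0]]
35021.5 [[435, 19], [273, 19], [273, 151], [257, 154], [266, 186], [189, 267], [210, 250], [228, 252], [221, 325], [341, 205], [414, 201]] [[574.0, 410.1], [429.9, 439.7], [405.5, 322.4], [389.1, 322.7], [391.0, 288.5], [288.5, 215.8], [316.4, 230.8], [335.0, 224.7], [305.1, 137.0], [463.6, 252.9], [538.8, 242.0]]
```

```bash
python3 -c "
from workcell import ctrl
print(ctrl.job_done())"
```

```text
the job is handed in; nothing more can be done
None
```

I handed the job in with all four jars stacked (three in the row, one saddled above), the cam at its high point, and the lid back on the tub's rim after it had been knocked aside on the bench; no verdict came back, so these are my own camera and force readings.

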